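# Tip a clay plaque upright in the V cradle and hang it on the twin-pin drying rack

## Task

Pick up the clay plaque, lay it on the low rest of the wooden V cradle with its plain end (the foot) down in the trough and its two-hole end up, and let go. Then swing it up about its foot, which stays in the trough, until it leans on the cradle's steep rest (a push near its upper end does it), and let it stand. Finally take the plaque again and hang it by its two holes on the rack's two pins, slid right back to the crossbar, then let go; do not disturb the cup, bottle or tumbler.

Things in the scene. Friction and masses are not known exactly. Their poses are not given: they have to be found in the camera images.
- plaque: Loose plain clay slab 150 mm long (x) x 60 wide (y) x 14 thick (z), 0.2 to 0.32 kg. Origin: centre of its underside as it starts, flat on the table, head away from the robot. +x points to the head, the end with two holes (14 mm diameter, through the thickness, centres 40 mm from the head end, at y = +18 and -18 mm). The -x end is the plain foot. Both faces are alike.
- plaque_mid (a point): Point midway between the two hole centres, at mid-thickness: (35, 0, 7) mm in the plaque's frame.
- plaque_foot (a point): Centre of the plaque's foot end face: (-75, 0, 7) mm in the plaque's frame.
- cradle: Fixed wooden V cradle, base 160 x 100 x 10 mm; origin: centre of its underside. Two flat rests meet in a trough along y. The low rest rises to +x (away from the robot) at 25 degrees above level, 100 mm long, 44 wide: fingers on the plaque's long edges pass beside it. The steep rest rises on the -x side, leaning 10 degrees past upright to -x, 95 mm long, 70 wide. Left or right of the plaque.
- cradle_trough (a point): Middle of the trough line where the rests meet: (-40, 0, 16) mm in the cradle's frame, same axes. The plaque's square foot stops 4 mm short of it; on the low rest the head overhangs by 54 mm. Pushed from beyond its head, the plaque turns about its foot and once past upright falls the last few degrees onto the steep rest. A pusher that does not rise with the head may jam.
- rack: Fixed wooden drying rack, base 110 x 148 x 12 mm; two posts at y = +60 and -60 mm carry a level crossbar along y, 134 mm long, 14 x 14 in section, its top at 177 mm, nothing above. Two level steel pins, 8 mm thick, round-tipped, stick out 34 mm from its front face to -x (to the robot) at y = +18 and -18, height 170 mm. Origin: on the table, 2 mm in front of that face.
- rack_mid (a point): Point on the crossbar's front face midway between the two pins' roots: (2, 0, 170) mm in the rack's frame; its axes are the rack's. A hung plaque's plaque_mid lies 7 mm in front of it and about 3 mm below.
- cup: Bystander, loose: paper cup with a wooden stick, 72 mm wide, 85 mm high (stick to 120 mm). Origin: centre of its underside. It stands far from the robot, beyond the plaque.
- paint_bottle: Bystander, loose: blue paint bottle, 44 mm across, 110 mm high. Origin: centre of its underside. Stands at the left side.
- tumbler: Bystander, loose: clear plastic tumbler, 70 mm wide, 100 mm high. Origin: centre of its underside. Stands at the right side.
Things that resemble listed ones, but are neither listed nor needed, are in the scene too. Several things look just like the plaque: the one meant starts farthest to the robot's left.

How it is judged (in metres and radians):
On the way, in this order (a step that is already met when the one before it is completed fails the run):
1. the plaque lies on the cradle's low rest, foot in the trough and head up, released (distance between plaque_foot and cradle_trough below 0.035 m and contact force between the fingers and plaque below 0.05 N and angle between plaque's own x axis and vertical between 1.02 and 1.25 rad and linear speed of plaque below 0.03 m/s), for 0.2 s.
2. the plaque, foot still in the trough, leans on the cradle's steep rest, released (distance between plaque_foot and cradle_trough below 0.035 m and contact force between the fingers and plaque below 0.05 N and angle between plaque's own x axis and vertical below 0.3 rad and x of plaque_mid in the frame of cradle_trough below 0 m and linear speed of plaque below 0.03 m/s), for 0.2 s.
At the end, for the whole second after the job is handed in: The plaque hangs head up, at rest and released, on both pins: its hole midpoint within 6 mm sideways of the pins' middle, at pin height (7 mm below to 2 mm above), its back within 6 mm of the crossbar, upright and square to the rack within about 7 degrees (x of plaque_mid in the frame of rack_mid between -0.013 and -0.003 m and y of plaque_mid in the frame of rack_mid between -0.006 and 0.006 m and z of plaque_mid in the frame of rack_mid between -0.007 and 0.002 m and angle between plaque's own x axis and vertical below 0.12 rad and angle between the y axis of plaque and the y axis of rack, either way round below 0.12 rad and contact force between plaque and rack above 0.5 N and contact force between the fingers and plaque below 0.05 N and linear speed of plaque below 0.03 m/s); the robot touches nothing.
It fails at once if the plaque was raised towards upright while its foot was not in the cradle's trough (angle between plaque's own x axis and vertical between 0.4 and 0.9 rad and distance between plaque_foot and cradle_trough above 0.05 m).
It fails at once if the paper cup was knocked over or shifted by more than 30 mm (distance of cup from where it was at the start of the episode above 0.03 m or angle between cup's own z axis and vertical above 0.5 rad).
It fails at once if the paint bottle was knocked over or shifted by more than 30 mm (distance of paint_bottle from where it was at the start of the episode above 0.03 m or angle between paint_bottle's own z axis and vertical above 0.5 rad).
It fails at once if the tumbler was knocked over or shifted by more than 30 mm (distance of tumbler from where it was at the start of the episode above 0.03 m or angle between tumbler's own z axis and vertical above 0.5 rad).
It also fails if it takes over 72 s, if anything falls off the work surface, if the arm or the gripper's body presses on something with over 40 N, if the wrist force passes 120 N, or if a joint passes its speed limit or range.

## Robot

A 6-joint arm with a two-finger parallel gripper is mounted at the origin on the work surface. World frame = base frame: x ahead of the robot, y to its left, z up, the work surface at z = 0. Lengths are in mm, angles in rad, forces in N, time in s.
With the tool pointing down it reaches from about 375 to 750 mm from the base axis. Payload 9 kg.
Tool frame: the origin (TCP) lies midway between the tips of the shut fingers; the grasp point (between the pads) lies ctrl.tcp_to_grasp behind it (ctrl.tcp_to_grasp is the distance from the TCP to the grasp point, in mm); z points along the fingers, y is the direction in which the jaws open and shut (so a half turn about z gives the same grasp; the last joint's range is limited). The gripper opens to 85 mm and grips with 20 to 120 N. Pads are 22 mm wide; open, the fingers measure 114 mm over their backs; the gripper's body (76 mm by 85 mm) begins 54 mm behind the grasp point. The pads swing forward as they close: fully open they stand 13 mm farther back than shut.
Start: joints at [1.097, 0.104, 0.097, 1.564, 0, 1.353], TCP at [151.815, 580.508, 231.331] pointing down, gripper open.
Joint ranges: [-2.99, 2.99], [-0.84, 1.86], [-1.1, 1.16], [-1.84, 2.11], [-1.51, 1.56], [-3.14, 3.14]. Speed limits (rad/s): [2.22, 2.22, 2.57, 3.14, 3.14, 3.14].

## Interface

Orientations are given as a rotation vector (axis times angle).
In Python, from rig import readout, eyes, hand_in, ctrl gives the robot as it stands.
- The arm moves only by the tool carry_out, never from a script. Its argument "deltas" is a list of rows, each an object of numbers: "tx", "ty", "tz": the shift along the world's x, y, z in m; "spin": the turn about the world's z in rad; "fingers": the closure in counts, from 0 (fully open) to 255 (shut). In form: [{"tx": .., "ty": .., "tz": .., "spin": .., "fingers": ..}, ...]. A call has 1 to 20 rows; each row shifts and turns the pose as measured when the row begins; what a row does not reach is not made up. A row lasts 1/8 s, in which the tool goes at most 62.5 mm and 10.7 degrees, less where a joint would pass 70% of its speed; a pose out of reach is approached as far as the arm can. A call is refused whole if a number of a shift passes 0.0625 or a number of a turn 0.188, either way. A call with a gripper value outside its range is refused whole. The fingers move at their own pace and stop on an object; the grip force is fixed at half the most. Time passes only in rows, so rows that do not move let the fingers close. It gives the time, the measured TCP pose, the force and the opening at its end, in the units of the state.
- readout.sense(): the state, without advancing time (a new reading comes with each control period).
- eyes.grab_frame(name): name is "scene" or "top" or "wrist"; returns the picture (480x640x3 uint8, blue, green, red); there is no depth.
- eyes.calibration(name): a dict with "camera_matrix" (3x3 intrinsics, pixels), "R" (3x3) and "t" (3): a world point X has camera coordinates R X + t. Camera axes: x right, y down, z forward; pixel columns grow to the right and rows downward; lengths in mm; the calibration is good to about 2 mm. A picture is of the moment at which its call begins: read the wrist's pose just before it. calibration takes no time and is no camera call; for the wrist camera it gives the pose at the moment of the call.
- hand_in(): hands the job in, once; it reports no verdict.
The state is a dict: "t": time; "q": joint angles; "joint_velocities": joint speeds; "effort": joint torques, N m; "eef_pos": TCP position; "orientation": TCP orientation; "force": force on the tool from outside, world axes, zero at the start; "torque": the same for the moment, N m; "opening": finger opening in mm.
Only numpy, scipy, OpenCV 4.12 (cv2) and the standard library are available. Lean on these libraries where they do the work, as an engineer would, in place of code of your own. Each camera call takes 0.05 s, during which the arm holds its last target.

## Working session

There is one attempt and no reset: what is moved stays moved. The work goes in short steps, Python scripts to look and compute and a tool call to move; the robot and the scene stay as the last step left them, time stands still between calls to the robot, and variables do not carry over. Pictures are saved under pics/ and viewed, and the job is handed in when it is done.

Besides the shell and the picture viewer there is one more tool, called after "Call:" as name(argument=value, ...), one argument or row to a line, values as JSON. carry_out: Moves the arm, as the interface text tells. Its arguments: {"type":"object","properties":{"deltas":{"type":"array","items":{"type":"object","properties":{"tx":{"type":"number"},"ty":{"type":"number"},"tz":{"type":"number"},"spin":{"type":"number"},"fingers":{"type":"number"}}}}},"required":["deltas"]}

```bash
ls; mkdir -p pics
python3 - <<'E'
from rig import readout, eyes, ctrl
import cv2
print(readout.sense()); print(ctrl.tcp_to_grasp)
for n in ["scene","top","wrist"]:
    c=eyes.calibration(n); print(n,c)
    cv2.imwrite(f"pics/{n}0.png",eyes.grab_frame(n))
E
```

```text
pics
{'t': 0.0, 'q': array([ 1.09732807e+00,  1.04678845e-01,  9.64718064e-02,  1.56388127e+00,
       -6.07970621e-07,  1.35307731e+00]), 'joint_velocities': array([ 0.00095236,  0.00069936, -0.00054192, -0.00086836, -0.00263772,
       -0.0003621 ]), 'effort': array([-1.59610470e-03, -5.56931090e+01,  5.03647935e+01,  1.69499579e-02,
       -4.25451381e-04, -5.70981982e-06]), 'eef_pos': array([151.63369046, 580.19011048, 230.53568785]), 'orientation': array([-4.00580208e-01, -3.11550800e+00,  1.90950614e-03]), 'force': array([ 0.05851683,  0.13338474, -0.66669619]), 'torque': array([-0.03023057,  0.01223781,  0.00746384]), 'opening': 85.8588719614939}
18.700000000000003
scene {'camera_matrix': array([[448.75915262,   0.        , 321.61725447],
       [  0.        , 448.75915262, 232.53908255],
       [  0.        ,   0.        ,   1.        ]]), 'R': array([[-0.61626454,  0.78728735, -0.01991572],
       [ 0.46742392,  0.34529859, -0.81380819],
       [-0.63382402, -0.51083021, -0.58079222]]), 't': array([ 349.34963309, -168.06182544, 1508.16291631])}
top {'camera_matrix': array([[511.74312003,   0.        , 316.80648416],
       [  0.        , 511.74312003, 237.48889155],
       [  0.        ,   0.        ,   1.        ]]), 'R': array([[ 0.00190032, -0.99995681, -0.00909809],
       [-0.99780209, -0.00129343, -0.06625194],
       [ 0.06623731,  0.009204  , -0.99776145]]), 't': array([  13.32684536,  571.01644757, 1459.04837221])}
wrist {'camera_matrix': array([[365.28297024,   0.        , 320.15684029],
       [  0.        , 365.28297024, 244.64194605],
       [  0.        ,   0.        ,   1.        ]]), 'R': array([[ 2.53600499e-01,  9.67308820e-01, -6.58491078e-04],
       [ 9.29766742e-01, -2.43570123e-01,  2.76056878e-01],
       [ 2.66871864e-01, -7.06204050e-02, -9.61141075e-01]]), 't': array([-599.92550777,  -36.06091778,  378.20342398])}
```

View pics/top0.png

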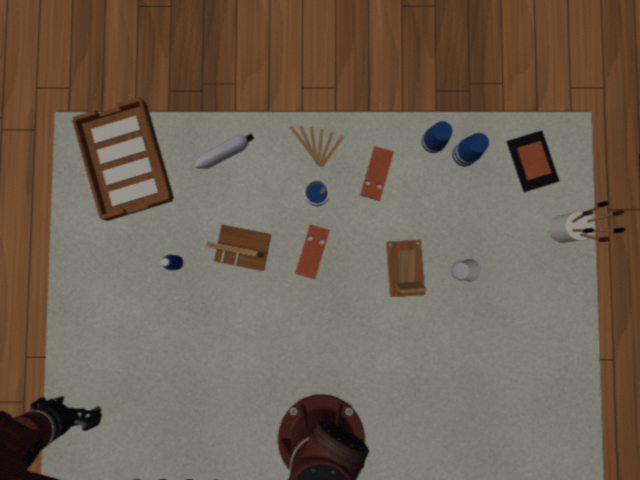

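View pics/scene0.png

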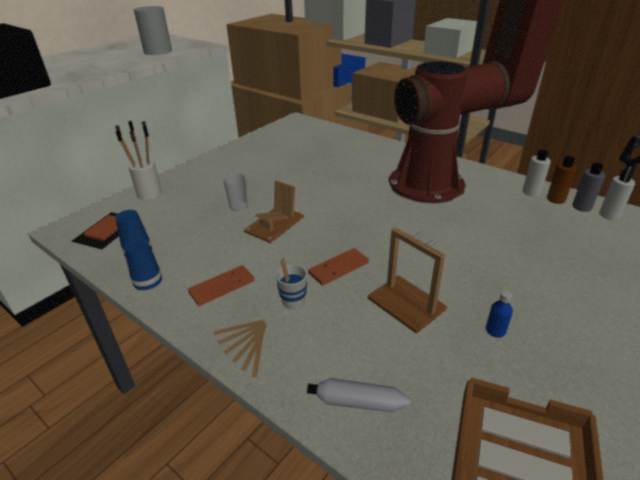

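View pics/wrist0.png

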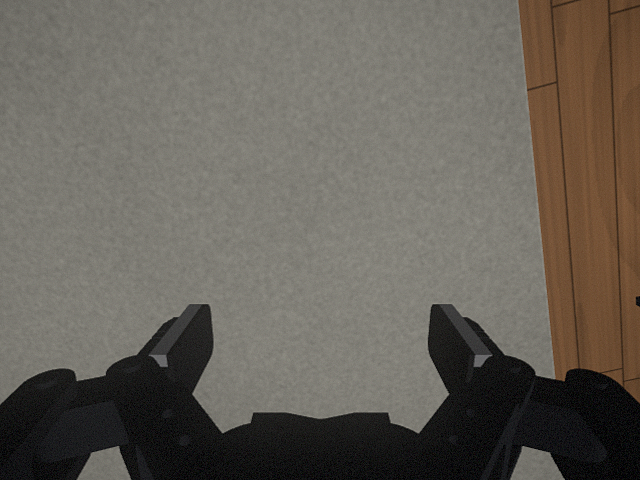

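The top view shows the target plaque (the leftmost of the look-alikes) at about (313,251). The rack is at (242,248), the cradle at (406,268), the cup at (317,193), the bottle at (172,262) and the tumbler at (465,270).

```bash
cat > h.py <<'E'
import numpy as np, cv2
from rig import readout, eyes, ctrl
from scipy.spatial.transform import Rotation as Ro
def ray(c,uv):
    K=c["camera_matrix"];R=c["R"];C=-R.T@c["t"]
    d=R.T@np.linalg.solve(K,np.array([uv[0],uv[1],1.])); return C,d/np.linalg.norm(d)
def onz(c,uv,z):
    C,d=ray(c,uv); return C+d*(z-C[2])/d[2]
def proj(c,X):
    p=c["camera_matrix"]@(c["R"]@np.asarray(X,float)+c["t"]); return p[:2]/p[2]
def tri(obs):
    A=np.zeros((3,3));b=np.zeros(3);
    for c,uv in obs:
        C,d=ray(c,uv);P=np.eye(3)-np.outer(d,d);A+=P;b+=P@C
    return np.linalg.solve(A,b)
def grab(n,fn):
    c=eyes.calibration(n); im=eyes.grab_frame(n); cv2.imwrite(f"pics/{fn}.png",im); np.save(f"pics/{fn}.npy",np.array([c],dtype=object),allow_pickle=True); return im,c
def cal(fn): return np.load(f"pics/{fn}.npy",allow_pickle=True)[0]
def st():
    s=readout.sense(); R=Ro.from_rotvec(s["orientation"]).as_matrix()
    print("t %.2f"%s["t"],"tcp",s["eef_pos"].round(1),"toolx",R[:,0].round(3),"tooly",R[:,1].round(3),"z",R[:,2].round(3),"F",s["force"].round(1),"op %.1f"%s["opening"],"q",s["q"].round(2)); return s,R
E
python3 - <<'E'
from h import *
s,R=st()
c=eyes.calibration("wrist"); C=-c["R"].T@c["t"]; print("wristcam in tool",R.T@(C-s["eef_pos"]), "axes in tool\n",(c["R"]@R).round(3))
for n in("scene","top"):
    c=eyes.calibration(n); print(n,-c["R"].T@c["t"])
c=eyes.calibration("top"); im=cv2.imread("pics/top0.png"); hsv=cv2.cvtColor(im,cv2.COLOR_BGR2HSV)
print(im[251,305],hsv[251,305], im[173,377],hsv[173,377],hsv[160,533])
m=cv2.inRange(hsv,(0,110,90),(12,255,255))
cs,_=cv2.findContours(m,cv2.RETR_EXTERNAL,cv2.CHAIN_APPROX_NONE)
for k in cs:
    if cv2.contourArea(k)>150:
        r=cv2.minAreaRect(k); b=cv2.boxPoints(r); print(r,[onz(c,p,14)[:2].round(0).tolist() for p in b])
for nm,uv,z in [("rack",(242,248),12),("cradle",(406,268),10),("cup",(317,193),85),("bottle",(168,263),110),("tumbler",(462,269),100)]: print(nm,onz(c,uv,z))
E
```

```text
t 0.15 tcp [151.7 580.2 230.7] toolx [-0.967  0.253  0.   ] tooly [ 0.253  0.967 -0.001] z [-0.    -0.001 -1.   ] F [0.3 0.2 0.1] op 85.4 q [ 1.1   0.1   0.1   1.56 -0.    1.35]
wristcam in tool [  69.32381346    0.35349063 -142.45888655] axes in tool
 [[-0.001  1.    -0.001]
 [-0.961 -0.001 -0.276]
 [-0.276  0.     0.961]]
scene [1249.75779494  553.40814788  746.11674777]
top [4.73092646e+02 6.35762632e-01 1.49373441e+03]
[ 39  58 115] [  8 169 115] [ 39  58 115] [  8 169 115] [  8 170 108]
((250.81175231933594, 262.8470458984375), (24.079282760620117, 9.978801727294922), 12.52880573272705) [[491.0, 242.0], [519.0, 236.0], [504.0, 168.0], [476.0, 174.0]]
((393.26507568359375, 269.8676452636719), (50.5330810546875, 9.373673439025879), 85.71085357666016) [[550.0, -188.0], [552.0, -215.0], [407.0, -225.0], [405.0, -198.0]]
((243.6351318359375, 239.18919372558594), (48.66210174560547, 12.658721923828125), 9.462322235107422) [[559.0, 299.0], [596.0, 294.0], [573.0, 154.0], [536.0, 160.0]]
((312.0733947753906, 251.4220428466797), (19.922786712646484, 51.147926330566406), 16.69924354553222
[... 451 characters left out ...]
83636474609375, 23.400854110717773), 71.56504821777344) [[835.0, -571.0], [857.0, -636.0], [762.0, -664.0], [741.0, -599.0]]
((108.3092041015625, 167.17031860351562), (94.31402587890625, 28.54352378845215), 76.63978576660156) [[905.0, 704.0], [924.0, 622.0], [652.0, 551.0], [632.0, 631.0]]
((134.45413208007812, 132.01376342773438), (45.113624572753906, 26.723356246948242), 73.3007583618164) [[936.0, 611.0], [959.0, 536.0], [829.0, 494.0], [806.0, 569.0]]
rack [540.60853205 231.33380732  12.        ]
cradle [ 483.55947189 -243.61116824   10.        ]
cup [690.34182531  13.32894362  85.        ]
bottle [495.18832549 416.28956442 110.        ]
tumbler [ 480.49656456 -380.38037179  100.        ]
```

Call:
carry_out(
  deltas=[
    {"tx": 0.035, "ty": -0.032, "tz": 0.02},
    {"tx": 0.035, "ty": -0.032, "tz": 0.02},
    {"tx": 0.035, "ty": -0.032, "tz": 0.02},
    {"tx": 0.035, "ty": -0.032, "tz": 0.01},
    {"tx": 0.035, "ty": -0.032, "tz": 0.01},
    {"tx": 0.035, "ty": -0.032, "tz": 0.0},
    {"tx": 0.035, "ty": -0.032},
    {"tx": 0.035, "ty": -0.032},
    {"tx": 0.035, "ty": -0.032},
    {"tx": 0.035, "ty": -0.032},
    {"tx": 0, "ty": 0},
    {"tx": 0, "ty": 0},
  ],
)

```text
schema error: expected keys tx, ty, tz, spin, fingers
```

Run:
```python
from h import *
st(); grab("wrist","w1")
```

```text
t 0.15 tcp [151.7 580.2 230.7] toolx [-0.967  0.253  0.   ] tooly [ 0.253  0.967 -0.001] z [-0.    -0.001 -1.   ] F [0.3 0.2 0.1] op 85.4 q [ 1.1   0.1   0.1   1.56 -0.    1.35]
```

View pics/w1.png

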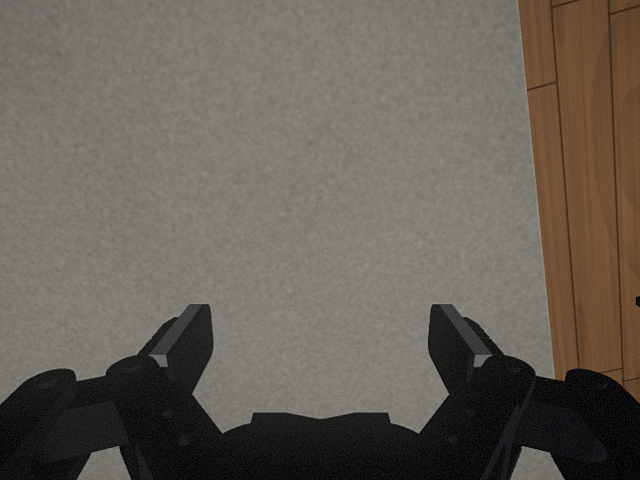

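Call:
carry_out(
  deltas=[
    {"tx": 0.037, "ty": -0.034, "tz": 0.02, "spin": 0, "fingers": 0},
    {"tx": 0.037, "ty": -0.034, "tz": 0.02, "spin": 0, "fingers": 0},
    {"tx": 0.037, "ty": -0.034, "tz": 0.02, "spin": 0, "fingers": 0},
    {"tx": 0.037, "ty": -0.034, "tz": 0.01, "spin": 0, "fingers": 0},
    {"tx": 0.037, "ty": -0.034, "tz": 0.01, "spin": 0, "fingers": 0},
    {"tx": 0.037, "ty": -0.034, "tz": 0, "spin": 0, "fingers": 0},
    {"tx": 0.037, "ty": -0.034, "tz": 0, "spin": 0, "fingers": 0},
    {"tx": 0.037, "ty": -0.034, "tz": 0, "spin": 0, "fingers": 0},
    {"tx": 0.037, "ty": -0.034, "tz": 0, "spin": 0, "fingers": 0},
    {"tx": 0.037, "ty": -0.034, "tz": 0, "spin": 0, "fingers": 0},
    {"tx": 0, "ty": 0, "tz": 0, "spin": 0, "fingers": 0},
    {"tx": 0, "ty": 0, "tz": 0, "spin": 0, "fingers": 0},
  ],
)

```text
t: 1.7
eef_pos: [530.4, 227.0, 310.4]
orientation: [-0.398, -3.115, 0.004]
force: [-0.7, -0.1, 0.1]
opening: 85.2
```

Run:
```python
from h import *
st(); grab("wrist","w2")
```

```text
t 1.70 tcp [530.4 227.  310.4] toolx [-0.968  0.251  0.001] tooly [ 0.251  0.968 -0.003] z [-0.002 -0.002 -1.   ] F [-0.7 -0.1  0.1] op 85.2 q [ 0.18  0.07  0.21  1.71 -0.    0.43]
```

View pics/w2.png

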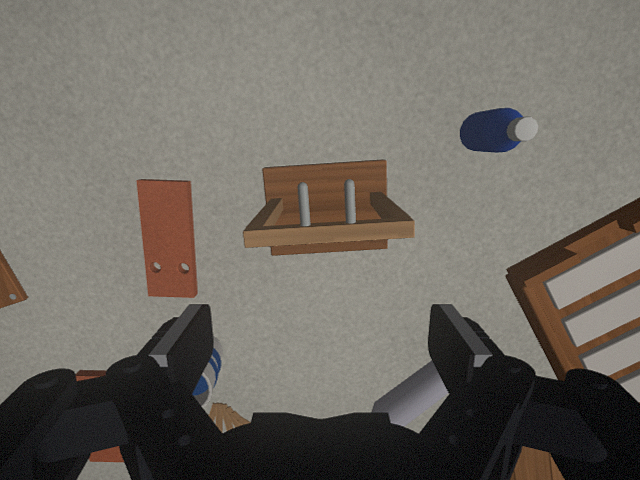

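The wrist view shows the rack with its two pins, tips at about (303,184) and (349,181) and the crossbar across (245–413, 210–245). The target plaque is at (168,238), with its holes at (156,267) and (185,268). I'll zoom in to measure these.

Run:
```python
from h import *
im=cv2.imread("pics/w2.png"); cv2.imwrite("pics/w2z.png",cv2.resize(im[150:310,130:430][:, 100:300],None,fx=4,fy=3.7,interpolation=cv2.INTER_CUBIC)[:600,:800])
c=cal("w2"); hsv=cv2.cvtColor(im,cv2.COLOR_BGR2HSV)
m=cv2.inRange(hsv,(0,110,60),(12,255,255)); m[:, 200:]=0; m[300:]=0; m[:170]=0
cs,_=cv2.findContours(m,cv2.RETR_CCOMP,cv2.CHAIN_APPROX_NONE)
for k in cs:
    a=cv2.contourArea(k)
    if a>20:
        r=cv2.minAreaRect(k); print(a,[x for x in r]); 
        z=14
        for p in cv2.boxPoints(r): print(p,onz(c,p,z).round(1))
```

```text
184.0 [(13.0, 289.0), (26.0, 20.0), 0.0]
[  0. 299.] [ 551.3 -211.7   14. ]
[  0. 279.] [ 526.  -198.1   14. ]
[ 26. 279.] [ 534.4 -165.6   14. ]
[ 26. 299.] [ 559.9 -178.7   14. ]
22.0 [(16.49998664855957, 291.5000305175781), (5.656853675842285, 5.656853675842285), 45.0]
[ 12.499987 291.50003 ] [ 545.8 -190.8   14. ]
[ 16.499987 287.50003 ] [ 542.  -183.1   14. ]
[ 20.499987 291.50003 ] [ 548.4 -180.7   14. ]
[ 16.499987 295.50003 ] [ 552.2 -188.4   14. ]
47.0 [(13.250017166137695, 287.7500305175781), (7.071067810058594, 9.192387580871582), 45.0]
[  7.500017 288.50003 ] [ 540.3 -195.1   14. ]
[ 14.000017 282.00003 ] [ 534.2 -182.6   14. ]
[ 19.000017 287.00003 ] [ 542.2 -179.6   14. ]
[ 12.500017 293.50003 ] [ 548.4 -192.1   14. ]
27.0 [(4.615386486053467, 269.92303466796875), (16.641006469726562, 11.094003677368164), 56.3099365234375]
[ -4.615382 266.0769  ] [ 508.5 -195.3   14. ]
[  4.615387 259.92303 ] [ 504.  -179.9   14. ]
[ 13.846155 273.76917 ] [ 523.9 -177.4   14. ]
[  4.615386 279.92303 ] [ 528.6 -192.9   14. ]
5770.0 [(166.7099609375, 238.39422607421875), (120.23411560058594, 53.207584381103516), 86.46043395996094]
[136.44543 180.0343 ] [452.5  20.8  14. ]
[189.55151 176.74939] [464.8  83.4  14. ]
[196.97449 296.75415] [613.   39.1  14. ]
[143.86841 300.03906] [600.  -29.8  14. ]
55.0 [(184.5, 266.0), (10.60660171508789, 6.363960266113281), 45.0]
[178.5 264.5] [565.1  31.6  14. ]
[183. 260.] [560.9  39.2  14. ]
[190.5 267.5] [572.7  44.9  14. ]
[186. 272.] [577.1  37.3  14. ]
50.5 [(156.75001525878906, 265.2500305175781), (9.899494171142578, 6.363960266113281), 45.0]
[151.00002 264.00003] [555.7  -2.1  14. ]
[155.50002 259.50003] [551.5   5.7  14. ]
[162.50002 266.50003] [562.5  10.9  14. ]
[158.00002 271.00003] [566.8   3.1  14. ]
```

View pics/w2z.png

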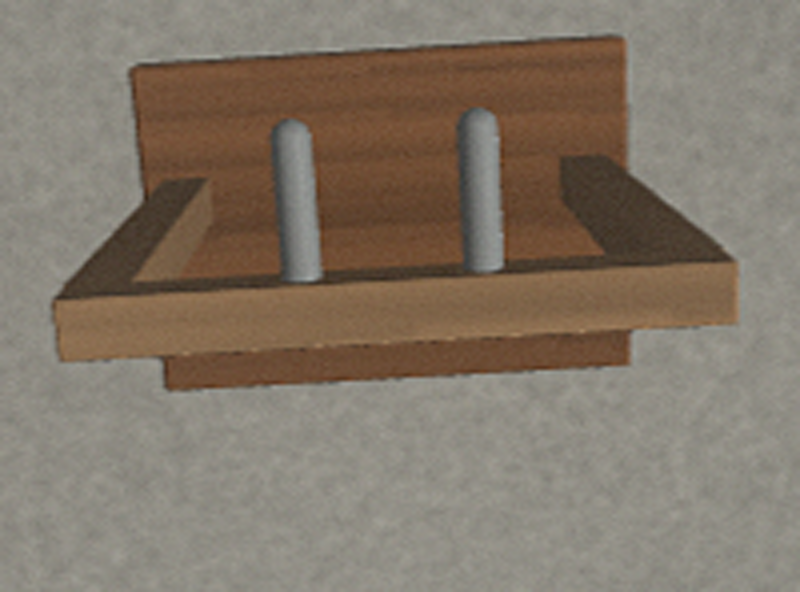

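Run:
```python
from h import *
c=cal("w2")
f=lambda x,y:(x/4+230,y/3.7+150)
P={k:onz(c,f(*v),177) for k,v in dict(FL=(55,298),FR=(737,262),BL=(62,360),BR=(737,325)).items()}
Q={k:onz(c,f(*v),170) for k,v in dict(Ltip=(291,119),Lroot=(304,282),Rtip=(477,107),Rroot=(484,273)).items()}
for k,v in {**P,**Q}.items(): print(k,v.round(1))
d=P["FR"]-P["FL"];print("bar len",np.linalg.norm(d),"yaw of rack y",np.degrees(np.arctan2(d[1],d[0])), np.degrees(np.arctan2(*(P["BR"]-P["BL"])[1::-1])), "depth",np.linalg.norm(P["BL"]-P["FL"]))
print("mid bar front",((P["FL"]+P["FR"])/2).round(1),"mid pins root",((Q["Lroot"]+Q["Rroot"])/2).round(1),"mid tips",((Q["Ltip"]+Q["Rtip"])/2).round(1), "sep",np.linalg.norm(Q["Ltip"]-Q["Rtip"]),np.linalg.norm(Q["Lroot"]-Q["Rroot"]))
p=(Q["Ltip"]+Q["Rtip"])/2-(Q["Lroot"]+Q["Rroot"])/2; print("pin dir",np.degrees(np.arctan2(-p[1],-p[0])),np.linalg.norm(p))
```

```text
FL [513.9 169.9 177. ]
FR [539.6 299.6 177. ]
BL [527.2 167.1 177. ]
BR [553.  297.1 177. ]
Ltip [490.1 223.7 170. ]
Lroot [524.3 217.  170. ]
Rtip [496.7 258.8 170. ]
Rroot [531.3 252.  170. ]
bar len 132.1661199772217 yaw of rack y 78.79975474003322 78.79091700008635 depth 13.592396097832138
mid bar front [526.8 234.7 177. ] mid pins root [527.8 234.5 170. ] mid tips [493.4 241.2 170. ] sep 35.74310465049684 35.74354112042391
pin dir -11.072153958248592 34.99895047820042
```

Call:
carry_out(
  deltas=[
    {"tx": -0.005, "ty": -0.051, "tz": 0, "spin": 0, "fingers": 0},
    {"tx": -0.006, "ty": -0.052, "tz": 0, "spin": 0, "fingers": 0},
    {"tx": -0.006, "ty": -0.052, "tz": 0, "spin": 0, "fingers": 0},
    {"tx": -0.006, "ty": -0.052, "tz": 0, "spin": 0, "fingers": 0},
    {"tx": -0.006, "ty": -0.052, "tz": 0, "spin": 0, "fingers": 0},
    {"tx": -0.006, "ty": -0.052, "tz": 0, "spin": 0, "fingers": 0},
    {"tx": -0.006, "ty": -0.052, "tz": 0, "spin": 0, "fingers": 0},
    {"tx": -0.006, "ty": -0.052, "tz": 0, "spin": 0, "fingers": 0},
    {"tx": -0.006, "ty": -0.052, "tz": 0, "spin": 0, "fingers": 0},
    {"tx": 0, "ty": 0, "tz": 0, "spin": 0, "fingers": 0},
    {"tx": 0, "ty": 0, "tz": 0, "spin": 0, "fingers": 0},
  ],
)

```text
t: 3.12
eef_pos: [471.5, -240.0, 312.3]
orientation: [0.363, 3.117, -0.005]
force: [0.1, 0.6, -0.2]
opening: 85.6
```

Run:
```python
from h import *
st(); im,c=grab("wrist","w3"); cv2.imwrite("pics/w3z.png",cv2.resize(im[100:400,200:500],None,fx=2,fy=2,interpolation=cv2.INTER_CUBIC))
```

```text
t 3.12 tcp [ 471.5 -240.   312.3] toolx [-0.973  0.23  -0.004] tooly [ 0.23   0.973 -0.003] z [ 0.004 -0.003 -1.   ] F [ 0.1  0.6 -0.2] op 85.6 q [-0.72 -0.08  0.06  1.71 -0.   -0.49]
```

View pics/w3.png

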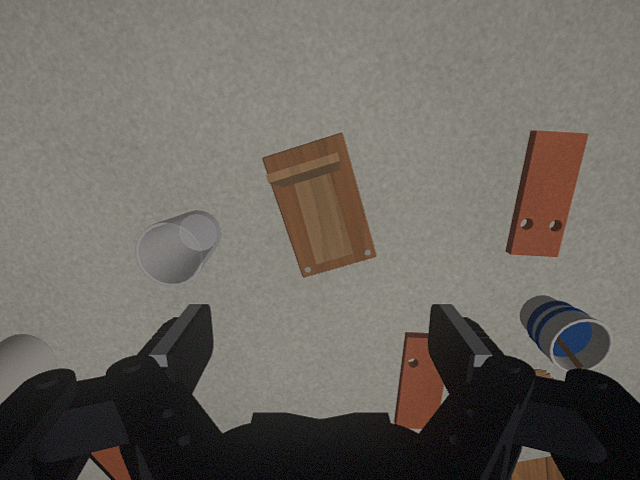

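The wrist view shows the cradle with base corners at about (264,157), (342,133), (375,258) and (303,277). The steep rest's top edge is near (300,168). The tumbler is at (180,245) and the target plaque at (547,193). I'll zoom in on the cradle.

Run:
```python
from h import *
im=cv2.imread("pics/w3.png"); cv2.imwrite("pics/w3z.png",cv2.resize(im[125:285,250:390],None,fx=3.75,fy=3.75,interpolation=cv2.INTER_CUBIC))
```

```text
(no output)
```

View pics/w3z.png

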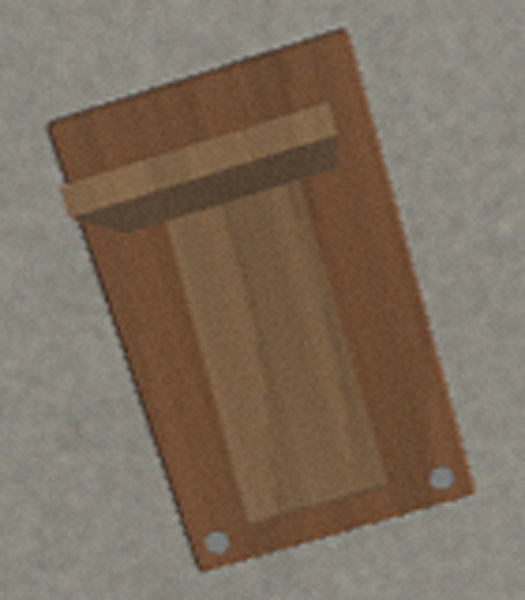

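Run:
```python
from h import *
c=cal("w3")
f=lambda x,y:(x/3.75+250,y/3.75+125)
B=np.array([onz(c,f(*v),10) for v in [(50,123),(346,28),(474,492),(201,571)]])
print(B.round(1)); cen=B.mean(0); ax=(B[2]+B[3]-B[0]-B[1])/2; ay=(B[1]+B[2]-B[0]-B[3])/2
print("cen",cen,"len",np.linalg.norm(ax),np.linalg.norm(ay),"yaw",np.degrees(np.arctan2(ax[1],ax[0])),np.degrees(np.arctan2(-ay[0],ay[1])))
zt=16+100*np.sin(np.radians(25))
T=np.array([onz(c,f(*v),zt) for v in [(247,521),(387,487)]]); print("resttip",T.round(1),np.linalg.norm(T[1]-T[0]),T.mean(0))
S=np.array([onz(c,f(*v),16+95*np.cos(np.radians(10))) for v in [(75,219),(336,135)]]); print("steep top inner",S.round(1),np.linalg.norm(S[1]-S[0]),S.mean(0))
e=ax/np.linalg.norm(ax); 
print("trough from base",cen[:2]-40*e[:2], "from tip",T.mean(0)[:2]-90.6*e[:2],"from steep",S.mean(0)[:2]+16.5*e[:2], e)
# plaque
im=cv2.imread("pics/w3.png");hsv=cv2.cvtColor(im,cv2.COLOR_BGR2HSV)
m=cv2.inRange(hsv,(0,110,60),(12,255,255)); m[:, :480]=0; m[280:]=0
cs,_=cv2.findContours(m,cv2.RETR_EXTERNAL,cv2.CHAIN_APPROX_NONE); k=max(cs,key=cv2.contourArea)
print(cv2.approxPolyDP(k,4,True).reshape(-1,2))
for p in cv2.approxPolyDP(k,4,True).reshape(-1,2): print(p,onz(c,p,14).round(1))
```

```text
[[ 409.9 -294.9   10. ]
 [ 403.4 -197.8   10. ]
 [ 561.3 -187.7   10. ]
 [ 567.9 -285.3   10. ]]
cen [ 485.64020159 -241.41512863   10.        ] len 158.22490993265686 97.62961978195641 yaw 3.5761062580867593 3.827655377724112
resttip [[ 537.4 -260.9   58.3]
 [ 536.6 -216.9   58.3]] 43.94784061678143 [ 536.97456411 -238.91179282   58.26182617]
steep top inner [[ 432.5 -279.2  109.6]
 [ 427.5 -211.2  109.6]] 68.13154558071268 [ 429.98172057 -245.22151249  109.55673654]
trough from base [ 445.71808851 -243.91010113] from tip [ 446.550978   -244.56290553] from steep [ 446.44959222 -244.19233634] [0.99805283 0.06237431 0.        ]
[[531 131]
 [520 181]
 [524 187]
 [518 192]
 [518 201]
 [523 195]
 [520 207]
 [515 205]
 [506 251]
 [557 256]
 [587 134]]
[531 131] [451.9  13.6  14. ]
[520 181] [506.5  -3.4  14. ]
[524 187] [514.8   0.7  14. ]
[518 192] [519.2  -6.8  14. ]
[518 201] [530.2  -7.7  14. ]
[523 195] [524.2  -1.2  14. ]
[520 207] [538.2  -5.9  14. ]
[515 205] [534.3 -11.6  14. ]
[506 251] [590.7 -27.7  14. ]
[557 256] [612.2  34.5  14. ]
[587 134] [470.1  76.   14. ]
```

Call:
carry_out(
  deltas=[
    {"tx": 0.009, "ty": 0.045, "tz": 0, "spin": -0.026, "fingers": 0},
    {"tx": 0.009, "ty": 0.046, "tz": 0, "spin": -0.026, "fingers": 0},
    {"tx": 0.009, "ty": 0.046, "tz": -0.03, "spin": 0, "fingers": 0},
    {"tx": 0.009, "ty": 0.046, "tz": -0.05, "spin": 0, "fingers": 0},
    {"tx": 0.009, "ty": 0.046, "tz": -0.05, "spin": 0, "fingers": 0},
    {"tx": 0.008, "ty": 0.044, "tz": -0.05, "spin": 0, "fingers": 0},
    {"tx": 0, "ty": 0, "tz": -0.03, "spin": 0, "fingers": 0},
    {"tx": 0, "ty": 0, "tz": 0, "spin": 0, "fingers": 0},
    {"tx": 0, "ty": 0, "tz": 0, "spin": 0, "fingers": 0},
  ],
)

```text
t: 4.3
eef_pos: [521.0, 39.9, 116.1]
orientation: [0.416, 3.102, -0.006]
force: [1.0, -0.3, 0.2]
opening: 85.2
```

Run:
```python
from h import *
st(); im,c=grab("wrist","w4")
```

```text
t 4.30 tcp [521.   39.9 116.1] toolx [-0.965  0.264 -0.012] tooly [ 0.264  0.965 -0.002] z [ 0.011 -0.006 -1.   ] F [ 1.  -0.3  0.2] op 85.2 q [-0.17 -0.14 -0.35  1.35 -0.    0.09]
```

View pics/w4.png

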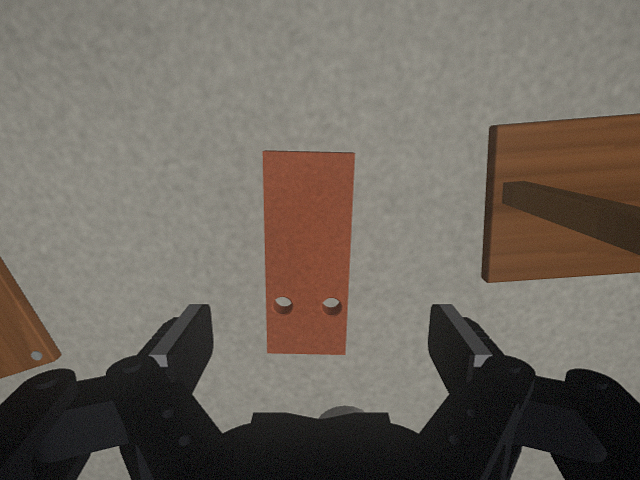

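The plaque is centred at about (309,252), with foot corners at (263,151) and (354,153) and head corners at (267,353) and (345,354). The tool needs a small sideways correction.

```bash
cat >> h.py <<'E'
def quad(im,x0,x1,y0,y1):
    hsv=cv2.cvtColor(im,cv2.COLOR_BGR2HSV); m=cv2.inRange(hsv,(0,110,50),(14,255,255)); mm=np.zeros_like(m); mm[y0:y1,x0:x1]=m[y0:y1,x0:x1]
    cs,_=cv2.findContours(mm,cv2.RETR_EXTERNAL,cv2.CHAIN_APPROX_NONE); k=cv2.convexHull(max(cs,key=cv2.contourArea))
    return cv2.approxPolyN(k,4,ensure_convex=True).reshape(-1,2)
E
python3 - <<'E'
from h import *
c=cal("w4"); im=cv2.imread("pics/w4.png"); q=quad(im,200,420,100,400); print(q)
P=np.array([onz(c,p,14) for p in q]); print(P.round(1),P.mean(0))
s,R=st(); i=np.argsort(P[:,0]); f=P[i[:2]].mean(0);h=P[i[2:]].mean(0); d=(h-f)[:2]; L=np.linalg.norm(d); print("foot",f,"head",h,L,"yaw",np.degrees(np.arctan2(d[1],d[0])))
g=f[:2]+65*d/L; print("target",g,"delta",g-s["eef_pos"][:2], "spin",np.arctan2(d[0],-d[1])-np.arctan2(R[1,1],R[0,1]), "spin2",np.arctan2(d[1],d[0])+np.pi/2-np.arctan2(R[1,1],R[0,1]))
E
```

```text
[[354 153]
 [345 354]
 [267 353]
 [262 150]]
[[469.2  77.   14. ]
 [612.5  34.7  14. ]
 [595.9 -22.6  14. ]
 [451.7  20.1  14. ]] [532.31996917  27.31166128  14.        ]
t 4.35 tcp [521.   39.7 116.1] toolx [-0.964  0.264 -0.012] tooly [ 0.264  0.965 -0.002] z [ 0.011 -0.006 -1.   ] F [ 0.4 -0.8  0.3] op 85.2 q [-0.17 -0.14 -0.35  1.35 -0.    0.09]
foot [460.42046608  48.55735597  14.        ] head [604.21947226   6.06596659  14.        ] 149.94556461881405 yaw -16.461964099450082
target [522.75599048  30.13773604] delta [ 1.71574716 -9.54946674] spin -0.020208238134884038 spin2 -0.020208238134884038
```

Call:
carry_out(
  deltas=[
    {"tx": 0.002, "ty": -0.0095, "tz": -0.03, "spin": -0.02, "fingers": 0},
    {"tx": 0, "ty": 0, "tz": -0.04, "spin": 0, "fingers": 0},
    {"tx": 0, "ty": 0, "tz": -0.025, "spin": 0, "fingers": 0},
    {"tx": 0, "ty": 0, "tz": 0, "spin": 0, "fingers": 0},
    {"tx": 0, "ty": 0, "tz": 0, "spin": 0, "fingers": 0},
  ],
)

```text
t: 4.97
eef_pos: [529.5, 27.1, 28.9]
orientation: [0.451, 3.082, -0.008]
force: [0.3, 0.3, -0.3]
opening: 85.4
```

Run:
```python
from h import *
st()
```

```text
t 4.97 tcp [529.5  27.1  28.9] toolx [-0.958  0.287 -0.027] tooly [ 0.287  0.958 -0.001] z [ 0.025 -0.009 -1.   ] F [ 0.3  0.3 -0.3] op 85.4 q [-0.19 -0.08 -0.46  1.16 -0.    0.1 ]
```

Call:
carry_out(
  deltas=[
    {"tx": -0.0065, "ty": 0.003, "tz": -0.008, "spin": 0, "fingers": 0},
    {"tx": 0, "ty": 0, "tz": -0.008, "spin": 0, "fingers": 0},
    {"tx": 0, "ty": 0, "tz": -0.008, "spin": 0, "fingers": 0},
    {"tx": 0, "ty": 0, "tz": -0.005, "spin": 0, "fingers": 0},
    {"tx": 0, "ty": 0, "tz": 0, "spin": 0, "fingers": 0},
  ],
)

```text
t: 5.6
eef_pos: [524.3, 30.0, 0.8]
orientation: [0.451, 3.079, -0.008]
force: [0.1, 0.0, 0.5]
opening: 85.5
```

Run:
```python
from h import *
st(); im,c=grab("wrist","w5")
```

```text
t 5.60 tcp [524.3  30.    0.8] toolx [-0.958  0.287 -0.031] tooly [ 0.287  0.958 -0.001] z [ 0.029 -0.009 -1.   ] F [0.1 0.  0.5] op 85.5 q [-0.19 -0.07 -0.5   1.11 -0.    0.1 ]
```

View pics/w5.png

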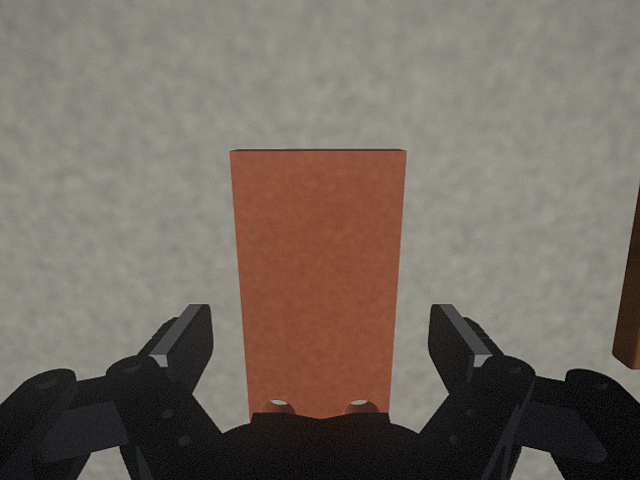

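The plaque is centred between the fingers (edges at columns 232–406, fingers at 212 and 430). I'll lower slightly and close.

Call:
carry_out(
  deltas=[
    {"tx": 0, "ty": 0, "tz": -0.002, "spin": 0, "fingers": 60},
    {"tx": 0, "ty": 0, "tz": -0.001, "spin": 0, "fingers": 120},
    {"tx": 0, "ty": 0, "tz": 0, "spin": 0, "fingers": 255},
    {"tx": 0, "ty": 0, "tz": 0, "spin": 0, "fingers": 255},
    {"tx": 0, "ty": 0, "tz": 0, "spin": 0, "fingers": 255},
    {"tx": 0, "ty": 0, "tz": 0, "spin": 0, "fingers": 255},
  ],
)

```text
t: 6.4
eef_pos: [524.9, 29.9, -1.0]
orientation: [0.451, 3.078, -0.008]
force: [-0.1, 0.4, 0.3]
opening: 57.9
```

Run:
```python
from h import *
st()
```

```text
t 6.40 tcp [524.9  29.9  -1. ] toolx [-0.958  0.287 -0.032] tooly [ 0.287  0.958 -0.001] z [ 0.03  -0.01  -0.999] F [-0.1  0.4  0.3] op 57.9 q [-0.19 -0.07 -0.5   1.1  -0.    0.1 ]
```

Call:
carry_out(
  deltas=[
    {"tx": 0, "ty": 0, "tz": 0.01, "spin": 0, "fingers": 255},
    {"tx": 0, "ty": 0, "tz": 0.03, "spin": 0, "fingers": 255},
    {"tx": 0, "ty": 0, "tz": 0.04, "spin": 0, "fingers": 255},
    {"tx": 0, "ty": -0.03, "tz": 0.04, "spin": 0.06, "fingers": 255},
    {"tx": -0.002, "ty": -0.04, "tz": 0.02, "spin": 0.075, "fingers": 255},
    {"tx": -0.002, "ty": -0.04, "tz": 0.01, "spin": 0.075, "fingers": 255},
    {"tx": -0.002, "ty": -0.04, "tz": 0, "spin": 0.075, "fingers": 255},
    {"tx": -0.002, "ty": -0.04, "tz": 0, "spin": 0.06, "fingers": 255},
    {"tx": -0.002, "ty": -0.035, "tz": 0, "spin": 0, "fingers": 255},
    {"tx": 0, "ty": -0.025, "tz": 0, "spin": 0, "fingers": 255},
    {"tx": 0, "ty": -0.01, "tz": 0, "spin": 0, "fingers": 255},
    {"tx": 0, "ty": 0, "tz": 0, "spin": 0, "fingers": 255},
  ],
)

```text
t: 7.9
eef_pos: [511.3, -237.2, 158.0]
orientation: [-0.105, 3.108, -0.004]
force: [-1.0, 1.2, -2.6]
opening: 58.1
```

Run:
```python
from h import *
s,R=st(); im,c=grab("wrist","w6")
print(np.degrees(np.arctan2(R[1,1],R[0,1])))
```

```text
t 7.90 tcp [ 511.3 -237.2  158. ] toolx [-0.997 -0.068 -0.031] tooly [-0.068  0.998 -0.004] z [ 0.032 -0.002 -1.   ] F [-1.   1.2 -2.6] op 58.1 q [-0.68 -0.05 -0.19  1.4   0.02 -0.74]
93.88177781455158
```

View pics/w6.png

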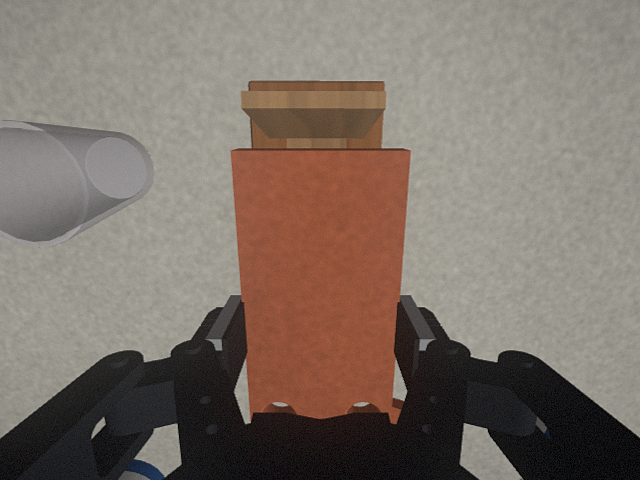

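Call:
carry_out(
  deltas=[
    {"tx": 0.001, "ty": -0.0027, "tz": -0.02, "spin": 0, "fingers": 255},
    {"tx": 0, "ty": 0, "tz": -0.025, "spin": 0, "fingers": 255},
    {"tx": -0.001, "ty": 0, "tz": -0.025, "spin": 0, "fingers": 255},
    {"tx": -0.001, "ty": 0, "tz": -0.015, "spin": 0, "fingers": 255},
    {"tx": 0, "ty": 0, "tz": 0, "spin": 0, "fingers": 255},
    {"tx": 0, "ty": 0, "tz": 0, "spin": 0, "fingers": 255},
  ],
)

```text
t: 8.7
eef_pos: [510.1, -234.5, 66.5]
orientation: [-0.114, 3.109, -0.001]
force: [0.1, -0.7, -2.5]
opening: 58.2
```

Run:
```python
from h import *
s,R=st(); im,c=grab("wrist","w7")
print(np.degrees(np.arctan2(R[1,1],R[0,1])))
```

```text
t 8.70 tcp [ 510.1 -234.5   66.5] toolx [-0.997 -0.073 -0.03 ] tooly [-0.073  0.997 -0.002] z [ 0.03   0.001 -1.   ] F [ 0.1 -0.7 -2.5] op 58.2 q [-0.67 -0.01 -0.32  1.24  0.02 -0.75]
94.21208424461776
```

View pics/w7.png

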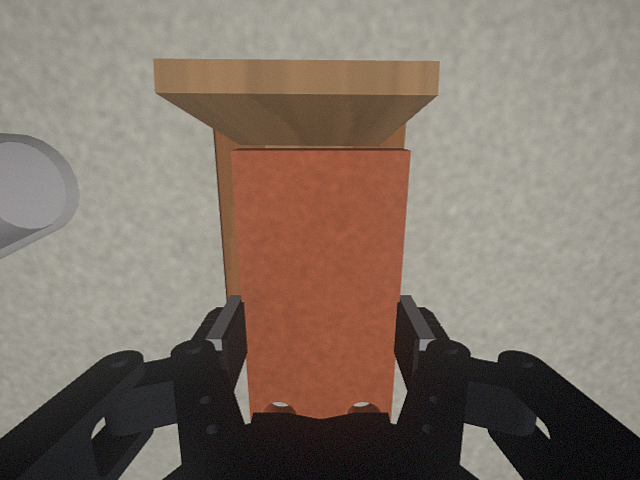

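Call:
carry_out(
  deltas=[
    {"tx": 0.0015, "ty": -0.003, "tz": 0, "spin": -0.009, "fingers": 255},
    {"tx": 0.0005, "ty": -0.0025, "tz": 0, "spin": 0, "fingers": 255},
    {"tx": 0, "ty": 0, "tz": -0.006, "spin": 0, "fingers": 255},
    {"tx": 0, "ty": 0, "tz": -0.004, "spin": 0, "fingers": 255},
  ],
)

```text
t: 9.25
eef_pos: [513.6, -241.8, 58.4]
orientation: [-0.099, 3.107, -0.005]
force: [0.1, 0.0, -2.7]
opening: 58.3
```

Run:
```python
from h import *
s,R=st()
```

```text
t 9.25 tcp [ 513.6 -241.8   58.4] toolx [-0.997 -0.064 -0.033] tooly [-0.063  0.998 -0.004] z [ 0.033 -0.002 -0.999] F [ 0.1  0.  -2.7] op 58.3 q [-0.68  0.01 -0.32  1.22  0.02 -0.74]
```

Call:
carry_out(
  deltas=[
    {"tx": -0.001, "ty": 0.001, "tz": -0.004, "spin": 0, "fingers": 255},
    {"tx": 0, "ty": 0, "tz": -0.003, "spin": 0, "fingers": 255},
    {"tx": 0, "ty": 0, "tz": -0.003, "spin": 0, "fingers": 255},
  ],
)

```text
t: 9.62
eef_pos: [513.5, -241.9, 55.8]
orientation: [-0.1, 3.104, -0.011]
force: [-15.4, 8.5, 28.8]
opening: 58.3
```

Run:
```python
from h import *
s,R=st(); im,c=grab("wrist","w8")
```

```text
t 9.62 tcp [ 513.5 -241.9   55.8] toolx [-0.997 -0.064 -0.035] tooly [-0.064  0.998 -0.008] z [ 0.036 -0.006 -0.999] F [-15.4   8.5  28.8] op 58.3 q [-0.68  0.01 -0.33  1.21  0.02 -0.74]
```

View pics/w8.png

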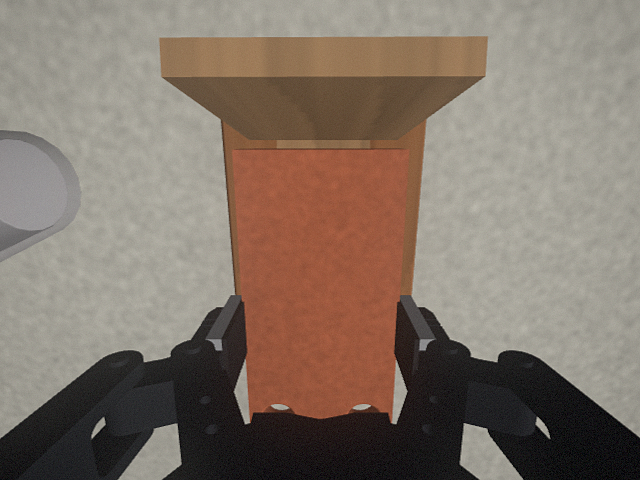

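Call:
carry_out(
  deltas=[
    {"tx": 0, "ty": 0, "tz": -0.003, "spin": 0, "fingers": 255},
    {"tx": 0, "ty": 0, "tz": -0.003, "spin": 0, "fingers": 255},
  ],
)

```text
t: 9.93
eef_pos: [513.5, -241.9, 55.9]
orientation: [-0.101, 3.103, -0.014]
force: [-13.6, 7.1, 25.5]
opening: 58.5
```

Run:
```python
from h import *
s,R=st(); im,c=grab("wrist","w9")
```

```text
t 9.93 tcp [ 513.5 -241.9   55.9] toolx [-0.997 -0.065 -0.036] tooly [-0.065  0.998 -0.01 ] z [ 0.037 -0.008 -0.999] F [-13.6   7.1  25.5] op 58.5 q [-0.68  0.   -0.33  1.21  0.02 -0.74]
```

View pics/w9.png

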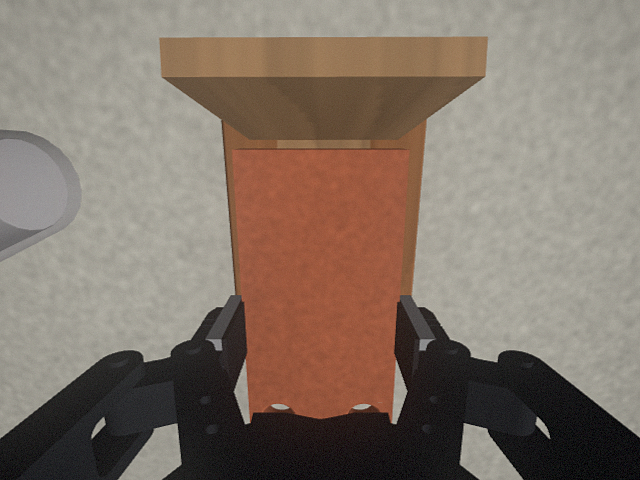

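Pressing doesn't turn the plaque in the grip, because each row starts from the measured pose and the force tops out at about 29 N. The plaque's centre of mass is on the foot side of the rest's tip. I'll ease off and open slightly so the foot drops into the trough between the fingers.

Call:
carry_out(
  deltas=[
    {"tx": 0, "ty": 0, "tz": 0.001, "spin": 0, "fingers": 255},
    {"tx": 0, "ty": 0, "tz": 0, "spin": 0, "fingers": 65},
    {"tx": 0, "ty": 0, "tz": 0, "spin": 0, "fingers": 60},
    {"tx": 0, "ty": 0, "tz": 0, "spin": 0, "fingers": 55},
    {"tx": 0, "ty": 0, "tz": 0, "spin": 0, "fingers": 50},
  ],
)

```text
t: 10.6
eef_pos: [513.9, -242.1, 57.5]
orientation: [-0.101, 3.102, -0.015]
force: [-0.3, -0.1, 0.2]
opening: 68.5
```

Run:
```python
from h import *
s,R=st(); im,c=grab("wrist","w10")
```

```text
t 10.60 tcp [ 513.9 -242.1   57.5] toolx [-0.997 -0.065 -0.037] tooly [-0.065  0.998 -0.011] z [ 0.038 -0.008 -0.999] F [-0.3 -0.1  0.2] op 68.5 q [-0.68  0.   -0.33  1.21  0.02 -0.74]
```

View pics/w10.png

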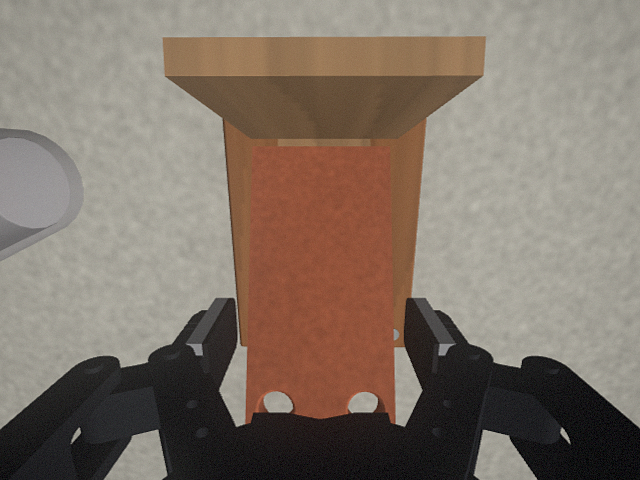

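```bash
cat >> h.py <<'E'
TR=np.array([446.3,-244.2,16.]); CY=np.radians(3.7); EX=np.array([np.cos(CY),np.sin(CY),0]); EY=np.array([-np.sin(CY),np.cos(CY),0]); EZ=np.array([0,0,1.])
def cr(x,y,z): return TR+x*EX+y*EY+z*EZ
E
python3 - <<'E'
from h import *
c=cal("w10"); a=np.radians(25)
for g in (0,4,8,12,16):
    print(g,[proj(c,cr(g*np.cos(a)-14*np.sin(a),y,g*np.sin(a)+14*np.cos(a))).round(1) for y in(-30,30)])
for g in (4,8): print("hole",[proj(c,cr((g+110)*np.cos(a)-14*np.sin(a),y,(g+110)*np.sin(a)+14*np.cos(a))).round(1) for y in(-18,18)])
E
```

```text
0 [array([257.4, 127.1]), array([394.1, 127.1])]
4 [array([257.2, 135.8]), array([394.3, 135.8])]
8 [array([257. , 144.6]), array([394.5, 144.6])]
12 [array([256.7, 153.4]), array([394.6, 153.5])]
16 [array([256.5, 162.2]), array([394.8, 162.4])]
hole [array([280.2, 397.5]), array([369.7, 398.2])]
hole [array([280. , 407.9]), array([369.9, 408.6])]
```

The plaque lies on the low rest with its foot about 9 mm up from the trough line and its sideways offset about -2 mm. Next I'll rise, move beyond the head, and shut the fingers.

Call:
carry_out(
  deltas=[
    {"tx": 0, "ty": 0, "tz": 0, "spin": 0, "fingers": 20},
    {"tx": 0, "ty": 0, "tz": 0.01, "spin": 0, "fingers": 0},
    {"tx": 0, "ty": 0, "tz": 0.03, "spin": 0, "fingers": 0},
    {"tx": 0, "ty": 0, "tz": 0.03, "spin": 0, "fingers": 0},
    {"tx": 0.02, "ty": 0.001, "tz": 0.02, "spin": 0, "fingers": 255},
    {"tx": 0.03, "ty": 0.002, "tz": 0.005, "spin": 0, "fingers": 255},
    {"tx": 0.03, "ty": 0.002, "tz": 0, "spin": 0, "fingers": 255},
    {"tx": 0.014, "ty": 0.002, "tz": 0, "spin": 0, "fingers": 255},
    {"tx": 0, "ty": 0, "tz": 0, "spin": 0, "fingers": 255},
    {"tx": 0, "ty": 0, "tz": 0, "spin": 0, "fingers": 255},
  ],
)

```text
t: 11.9
eef_pos: [610.8, -235.3, 162.0]
orientation: [-0.1, 3.098, -0.019]
force: [0.4, -0.0, -0.4]
opening: 0.1
```

Run:
```python
from h import *
s,R=st(); im,c=grab("wrist","w11"); im,c=grab("scene","s11"); cv2.imwrite("pics/s11z.png",cv2.resize(im[130:290,180:400],None,fx=3.5,fy=3.5))
```

```text
t 11.90 tcp [ 610.8 -235.3  162. ] toolx [-0.997 -0.065 -0.041] tooly [-0.064  0.998 -0.014] z [ 0.042 -0.011 -0.999] F [ 0.4 -0.  -0.4] op 0.1 q [-0.57  0.21  0.09  1.41  0.01 -0.64]
```

View pics/w11.png

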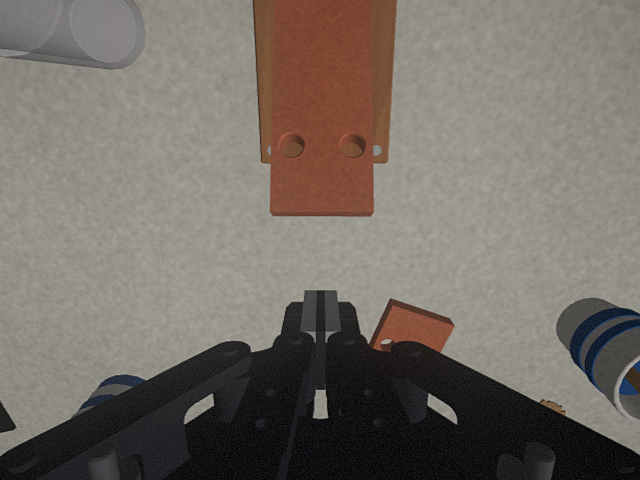

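View pics/s11z.png

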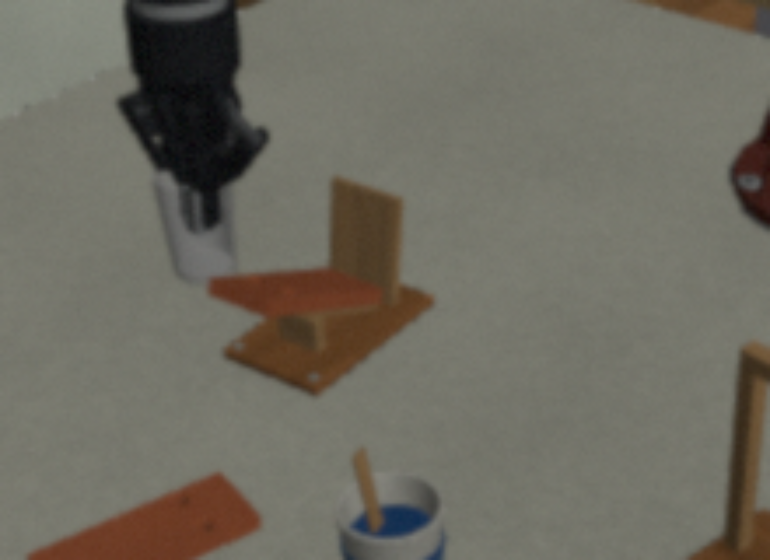

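The plaque rests properly in the cradle. In the wrist view its head edge is at row 214, and the shut fingers are beyond it at (320,300). I'll descend beside the head.

Call:
carry_out(
  deltas=[
    {"tx": 0, "ty": 0, "tz": -0.02, "spin": 0, "fingers": 255},
    {"tx": 0, "ty": 0, "tz": -0.025, "spin": 0, "fingers": 255},
    {"tx": 0, "ty": 0, "tz": -0.025, "spin": 0, "fingers": 255},
    {"tx": 0, "ty": 0, "tz": -0.018, "spin": 0, "fingers": 255},
    {"tx": 0, "ty": 0, "tz": -0.006, "spin": 0, "fingers": 255},
    {"tx": 0, "ty": 0, "tz": 0, "spin": 0, "fingers": 255},
  ],
)

```text
t: 12.75
eef_pos: [607.5, -235.0, 60.5]
orientation: [-0.097, 3.101, -0.017]
force: [-0.1, -0.3, 0.3]
opening: -0.2
```

Run:
```python
from h import *
s,R=st(); im,c=grab("wrist","w12")
```

```text
t 12.75 tcp [ 607.5 -235.    60.5] toolx [-0.997 -0.063 -0.039] tooly [-0.062  0.998 -0.012] z [ 0.04  -0.01  -0.999] F [-0.1 -0.3  0.3] op -0.2 q [-0.58  0.24 -0.06  1.23  0.01 -0.64]
```

View pics/w12.png

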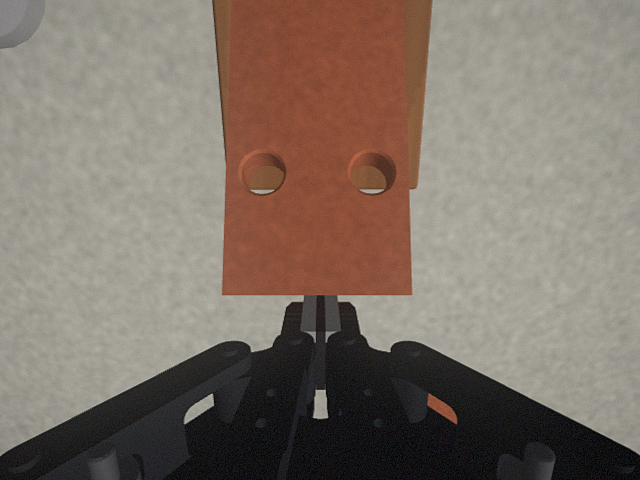

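Call:
carry_out(
  deltas=[
    {"tx": -0.006, "ty": -0.0004, "tz": 0.001, "spin": 0, "fingers": 255},
    {"tx": -0.006, "ty": -0.0004, "tz": 0.003, "spin": 0, "fingers": 255},
    {"tx": -0.0055, "ty": -0.0004, "tz": 0.012, "spin": 0, "fingers": 255},
    {"tx": -0.005, "ty": -0.0003, "tz": 0.011, "spin": 0, "fingers": 255},
  ],
)

```text
t: 13.3
eef_pos: [585.3, -237.4, 92.0]
orientation: [-0.098, 3.097, -0.021]
force: [0.9, -0.8, -1.1]
opening: 0.0
```

```bash
cat >> h.py <<'E'
def crp():
    s,R=st(); d=s["eef_pos"]-TR; print("cradle",(d@EX).round(1),(d@EY).round(1),"z",s["eef_pos"][2].round(1),"yaw",np.degrees(np.arctan2(R[1,1],R[0,1])).round(2))
E
python3 - <<'E'
from h import *
crp(); im,c=grab("wrist","w13")
E
```

```text
t 13.30 tcp [ 585.3 -237.4   92. ] toolx [-0.997 -0.063 -0.043] tooly [-0.063  0.998 -0.015] z [ 0.044 -0.012 -0.999] F [ 0.9 -0.8 -1.1] op 0.0 q [-0.6   0.16 -0.09  1.27  0.01 -0.66]
cradle 139.1 -2.1 z 92.0 yaw 93.59
```

View pics/w13.png

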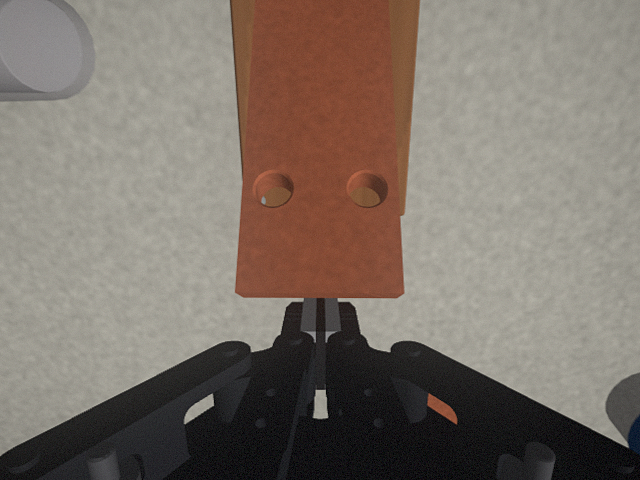

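```bash
cat >> h.py <<'E'
def model(c,th,which="low"):
    a=np.radians(th); t=14*np.sin(a-np.radians(10))/np.sin(np.radians(75)); f=np.array([t*np.cos(np.radians(25)),t*np.sin(np.radians(25))]); u=np.array([np.cos(a),np.sin(a)]);n=np.array([-u[1],u[0]])
    lo=f+150*u; up=lo+14*n; ho=f+110*u+14*n
    return lo,[proj(c,cr(p[0],y-2,p[1])).round(0) for p,y in((lo,-30),(lo,30),(up,-30),(up,30),(ho,-18),(ho,18))]
E
python3 - <<'E'
from h import *
c=cal("w13")
for th in (25,28,31,34,37): print(th,*model(c,th))
E
```

```text
25 [139.34599021  64.97810237] [array([255., 297.]), array([387., 297.]), array([249., 298.]), array([392., 298.]), array([279., 204.]), array([362., 204.])]
28 [136.50135653  72.31357867] [array([252., 299.]), array([390., 299.]), array([245., 298.]), array([396., 299.]), array([277., 201.]), array([364., 201.])]
31 [133.28258212  79.45084848] [array([248., 299.]), array([393., 300.]), array([240., 297.]), array([400., 297.]), array([275., 196.]), array([365., 196.])]
34 [129.69848942  86.37034904] [array([244., 299.]), array([397., 300.]), array([235., 294.]), array([404., 295.]), array([273., 191.]), array([367., 191.])]
37 [125.75890217  93.05311448] [array([239., 298.]), array([401., 299.]), array([230., 291.]), array([409., 291.]), array([271., 184.]), array([369., 184.])]
```

Call:
carry_out(
  deltas=[
    {"tx": -0.007, "ty": -0.0005, "tz": 0.006, "spin": 0, "fingers": 255},
    {"tx": -0.0075, "ty": -0.0005, "tz": 0.008, "spin": 0, "fingers": 255},
    {"tx": -0.009, "ty": -0.0006, "tz": 0.009, "spin": 0, "fingers": 255},
    {"tx": -0.01, "ty": -0.0006, "tz": 0.008, "spin": 0, "fingers": 255},
  ],
)

```text
t: 13.85
eef_pos: [555.4, -241.1, 130.9]
orientation: [-0.1, 3.084, -0.028]
force: [2.8, -0.2, 2.5]
opening: 0.2
```

Run:
```python
from h import *
crp(); im,c=grab("wrist","w14")
for th in (40,45,50,55,60,65): print(th,*model(c,th))
```

```text
t 13.85 tcp [ 555.4 -241.1  130.9] toolx [-0.996 -0.065 -0.055] tooly [-0.064  0.998 -0.02 ] z [ 0.056 -0.016 -0.998] F [ 2.8 -0.2  2.5] op 0.2 q [-0.64  0.05 -0.14  1.32  0.02 -0.7 ]
cradle 109.0 -3.9 z 130.9 yaw 93.67
40 [121.47461852  99.48082779] [array([262., 315.]), array([388., 316.]), array([257., 309.]), array([393., 311.]), array([288., 227.]), array([363., 227.])]
45 [113.60046224 109.57938661] [array([257., 311.]), array([392., 312.]), array([252., 302.]), array([398., 303.]), array([286., 218.]), array([364., 218.])]
50 [104.86173785 118.84398013] [array([252., 304.]), array([397., 305.]), array([246., 290.]), array([404., 291.]), array([284., 206.]), array([366., 206.])]
55 [ 95.32495232 127.2040992 ] [array([246., 292.]), array([403., 293.]), array([239., 273.]), array([410., 274.]), array([282., 191.]), array([368., 191.])]
60 [ 85.06268634 134.59611827] [array([240., 275.]), array([409., 276.]), array([232., 250.]), array([417., 251.]), array([280., 173.]), array([370., 173.])]
65 [ 74.15304196 140.96377961] [array([233., 253.]), array([416., 254.]), array([225., 220.]), array([424., 221.]), array([278., 152.]), array([373., 152.])]
```

View pics/w14.png

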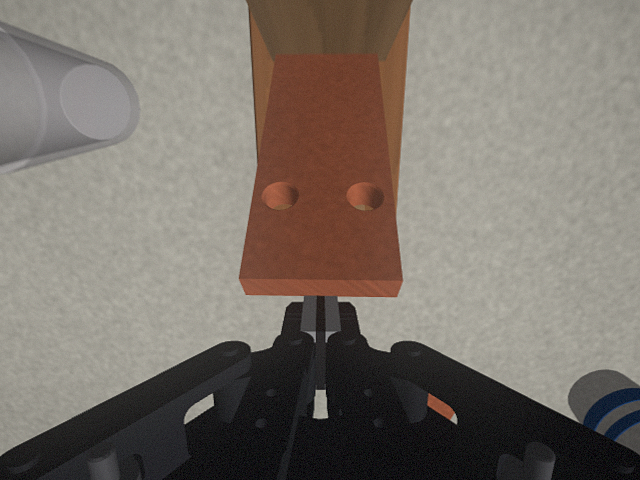

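Call:
carry_out(
  deltas=[
    {"tx": -0.011, "ty": -0.0005, "tz": 0.003, "spin": 0, "fingers": 255},
    {"tx": -0.011, "ty": -0.0004, "tz": 0.004, "spin": 0, "fingers": 255},
    {"tx": -0.011, "ty": -0.0004, "tz": 0.003, "spin": 0, "fingers": 255},
    {"tx": -0.011, "ty": -0.0004, "tz": 0.002, "spin": 0, "fingers": 255},
  ],
)

```text
t: 14.4
eef_pos: [507.1, -243.1, 143.8]
orientation: [-0.098, 3.087, -0.028]
force: [0.3, -0.4, 0.5]
opening: 0.2
```

Run:
```python
from h import *
crp(); im,c=grab("wrist","w15")
for th in (65,70,75,80,85): print(th,*model(c,th))
```

```text
t 14.40 tcp [ 507.1 -243.1  143.8] toolx [-0.997 -0.064 -0.053] tooly [-0.063  0.998 -0.02 ] z [ 0.054 -0.016 -0.998] F [ 0.3 -0.4  0.5] op 0.2 q [-0.69 -0.08 -0.25  1.35  0.02 -0.75]
cradle 60.7 -2.8 z 143.8 yaw 93.62
65 [ 74.15304196 140.96377961] [array([248., 353.]), array([396., 355.]), array([242., 334.]), array([401., 336.]), array([283., 258.]), array([362., 259.])]
70 [ 62.67904815 146.25862146] [array([243., 336.]), array([400., 337.]), array([237., 312.]), array([405., 313.]), array([282., 242.]), array([363., 243.])]
75 [ 50.72802894 150.4403469 ] [array([238., 314.]), array([405., 315.]), array([232., 284.]), array([410., 285.]), array([280., 224.]), array([364., 224.])]
80 [ 38.3909388  153.47713046] [array([233., 287.]), array([409., 288.]), array([228., 251.]), array([414., 252.]), array([279., 203.]), array([365., 204.])]
85 [ 25.76167043 155.34586038] [array([228., 254.]), array([413., 255.]), array([224., 213.]), array([418., 214.]), array([278., 181.]), array([366., 181.])]
```

View pics/w15.png

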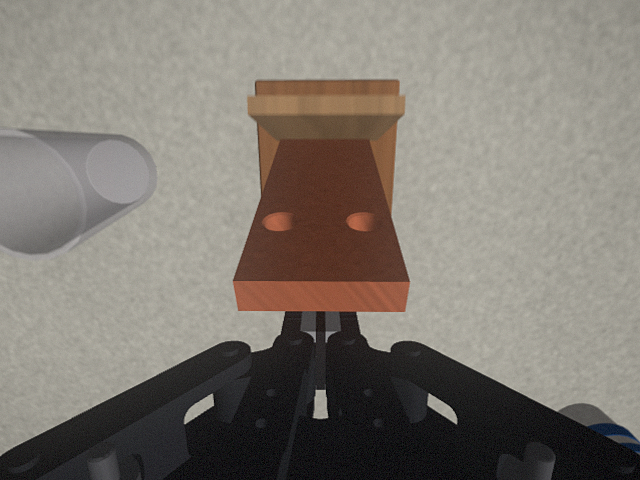

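Call:
carry_out(
  deltas=[
    {"tx": -0.009, "ty": -0.0006, "tz": 0.002, "spin": 0, "fingers": 255},
    {"tx": -0.009, "ty": -0.0006, "tz": 0.001, "spin": 0, "fingers": 255},
    {"tx": -0.008, "ty": -0.0005, "tz": 0.001, "spin": 0, "fingers": 255},
    {"tx": -0.005, "ty": -0.0003, "tz": 0, "spin": 0, "fingers": 255},
    {"tx": -0.003, "ty": -0.0002, "tz": 0, "spin": 0, "fingers": 255},
  ],
)

```text
t: 15.08
eef_pos: [469.0, -245.2, 147.4]
orientation: [-0.097, 3.089, -0.027]
force: [0.4, 0.9, -0.1]
opening: -0.1
```

Run:
```python
from h import *
crp(); im,c=grab("wrist","w16")
for th in (85,90,95,100): print(th,*model(c,th))
```

```text
t 15.07 tcp [ 469.  -245.2  147.4] toolx [-0.997 -0.063 -0.05 ] tooly [-0.063  0.998 -0.019] z [ 0.051 -0.016 -0.999] F [ 0.4  0.9 -0.1] op -0.1 q [-0.74 -0.18 -0.34  1.37  0.02 -0.81]
cradle 22.6 -2.5 z 147.4 yaw 93.59
85 [ 25.76167043 155.34586038] [array([239., 347.]), array([402., 349.]), array([235., 316.]), array([405., 317.]), array([282., 264.]), array([361., 265.])]
90 [ 12.9363402 156.0323145] [array([236., 318.]), array([405., 319.]), array([232., 282.]), array([408., 283.]), array([281., 244.]), array([362., 245.])]
95 [1.25566035e-02 1.55531268e+02] [array([233., 284.]), array([407., 285.]), array([231., 245.]), array([410., 245.]), array([281., 223.]), array([362., 223.])]
100 [-12.91132255 153.84653563] [array([231., 247.]), array([409., 248.]), array([230., 206.]), array([411., 206.]), array([281., 201.]), array([363., 201.])]
```

View pics/w16.png

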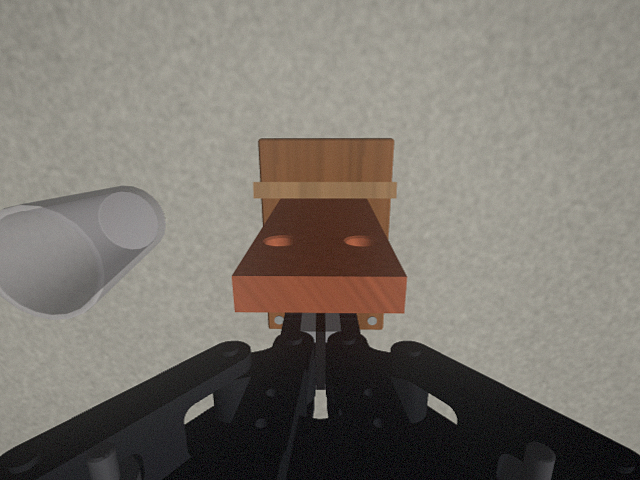

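Call:
carry_out(
  deltas=[
    {"tx": -0.005, "ty": -0.0003, "tz": 0, "spin": 0, "fingers": 255},
    {"tx": -0.004, "ty": -0.0003, "tz": 0, "spin": 0, "fingers": 255},
    {"tx": -0.002, "ty": 0, "tz": 0, "spin": 0, "fingers": 255},
  ],
)

```text
t: 15.5
eef_pos: [457.2, -245.8, 147.3]
orientation: [-0.098, 3.089, -0.026]
force: [0.2, 0.7, 0.1]
opening: -0.0
```

Run:
```python
from h import *
crp(); im,c=grab("wrist","w17")
for th in (90,95,100): print(th,*model(c,th))
```

```text
t 15.50 tcp [ 457.2 -245.8  147.3] toolx [-0.997 -0.064 -0.05 ] tooly [-0.063  0.998 -0.019] z [ 0.051 -0.015 -0.999] F [0.2 0.7 0.1] op -0.0 q [-0.76 -0.21 -0.36  1.37  0.02 -0.82]
cradle 10.8 -2.3 z 147.3 yaw 93.6
90 [ 12.9363402 156.0323145] [array([237., 346.]), array([402., 348.]), array([234., 312.]), array([405., 313.]), array([282., 269.]), array([361., 269.])]
95 [1.25566035e-02 1.55531268e+02] [array([235., 314.]), array([404., 315.]), array([233., 277.]), array([406., 278.]), array([281., 248.]), array([361., 249.])]
100 [-12.91132255 153.84653563] [array([233., 279.]), array([406., 280.]), array([232., 239.]), array([407., 240.]), array([281., 227.]), array([361., 227.])]
```

View pics/w17.png

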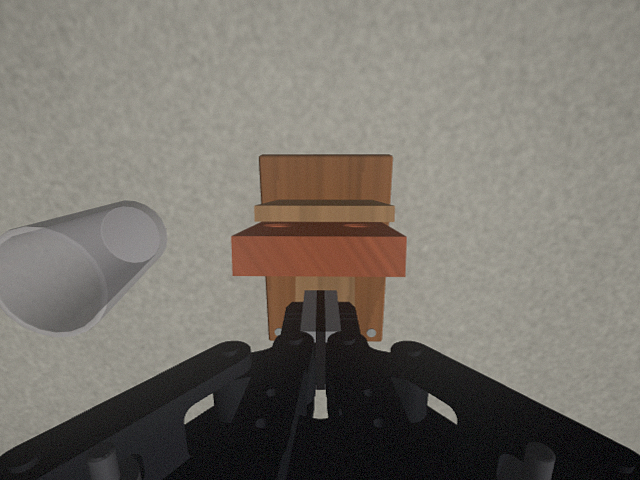

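The plaque now leans on the steep rest (θ ≈ 100° by the model) and the fingers are clear of it. Next I'll rise, open, and turn the jaws 90° to take it by its two faces near the top.

Call:
carry_out(
  deltas=[
    {"tx": 0.004, "ty": 0, "tz": 0.01, "spin": 0, "fingers": 255},
    {"tx": 0, "ty": 0, "tz": 0.03, "spin": 0, "fingers": 255},
    {"tx": 0, "ty": 0, "tz": 0.03, "spin": 0, "fingers": 0},
    {"tx": 0, "ty": 0, "tz": 0.01, "spin": -0.17, "fingers": 0},
    {"tx": 0, "ty": 0, "tz": 0, "spin": -0.17, "fingers": 0},
    {"tx": 0, "ty": 0, "tz": 0, "spin": -0.17, "fingers": 0},
    {"tx": 0, "ty": 0, "tz": 0, "spin": -0.17, "fingers": 0},
    {"tx": 0, "ty": 0, "tz": 0, "spin": -0.17, "fingers": 0},
    {"tx": 0, "ty": 0, "tz": 0, "spin": -0.17, "fingers": 0},
    {"tx": 0, "ty": 0, "tz": 0, "spin": -0.17, "fingers": 0},
    {"tx": 0, "ty": 0, "tz": 0, "spin": -0.17, "fingers": 0},
    {"tx": 0, "ty": 0, "tz": 0, "spin": -0.14, "fingers": 0},
    {"tx": 0, "ty": 0, "tz": 0, "spin": 0, "fingers": 0},
    {"tx": 0, "ty": 0, "tz": 0, "spin": 0, "fingers": 0},
  ],
)

```text
t: 17.3
eef_pos: [466.7, -246.5, 240.3]
orientation: [2.095, 2.295, -0.081]
force: [-0.4, -0.2, -0.2]
opening: 85.3
```

Run:
```python
from h import *
crp(); im,c=grab("wrist","w18")
```

```text
t 17.30 tcp [ 466.7 -246.5  240.3] toolx [-0.091  0.994 -0.06 ] tooly [ 0.996  0.09  -0.016] z [-0.011 -0.061 -0.998] F [-0.4 -0.2 -0.2] op 85.3 q [-0.7  -0.14 -0.13  1.55 -0.05  0.78]
cradle 20.2 -3.6 z 240.3 yaw 5.18
```

View pics/w18.png

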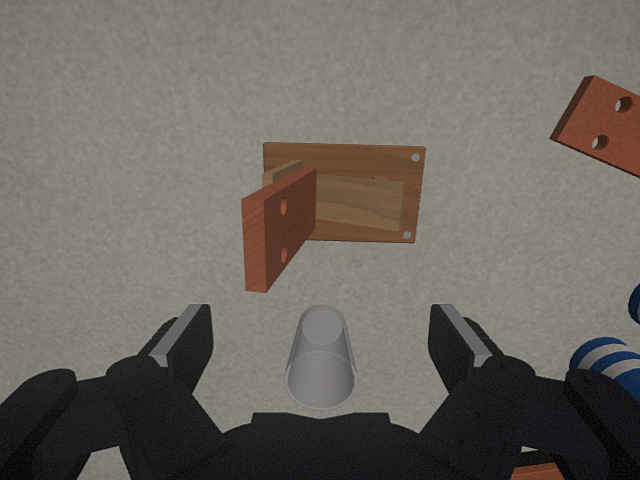

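Call:
carry_out(
  deltas=[
    {"tx": -0.009, "ty": 0.0005, "tz": 0, "spin": -0.026, "fingers": 0},
    {"tx": -0.008, "ty": 0, "tz": -0.01, "spin": 0, "fingers": 0},
    {"tx": 0, "ty": 0, "tz": -0.02, "spin": 0, "fingers": 0},
    {"tx": 0, "ty": 0, "tz": -0.01, "spin": 0, "fingers": 0},
    {"tx": 0, "ty": 0, "tz": 0, "spin": 0, "fingers": 0},
    {"tx": 0, "ty": 0, "tz": 0, "spin": 0, "fingers": 0},
  ],
)

```text
t: 18.1
eef_pos: [447.6, -246.1, 200.8]
orientation: [2.125, 2.266, -0.082]
force: [-0.3, 0.6, 0.4]
opening: 85.3
```

Run:
```python
from h import *
crp(); im,c=grab("wrist","w19")
```

```text
t 18.10 tcp [ 447.6 -246.1  200.8] toolx [-0.065  0.996 -0.061] tooly [ 0.998  0.064 -0.015] z [-0.012 -0.062 -0.998] F [-0.3  0.6  0.4] op 85.3 q [-0.73 -0.2  -0.26  1.48 -0.05  0.78]
cradle 1.2 -2.0 z 200.8 yaw 3.65
```

View pics/w19.png

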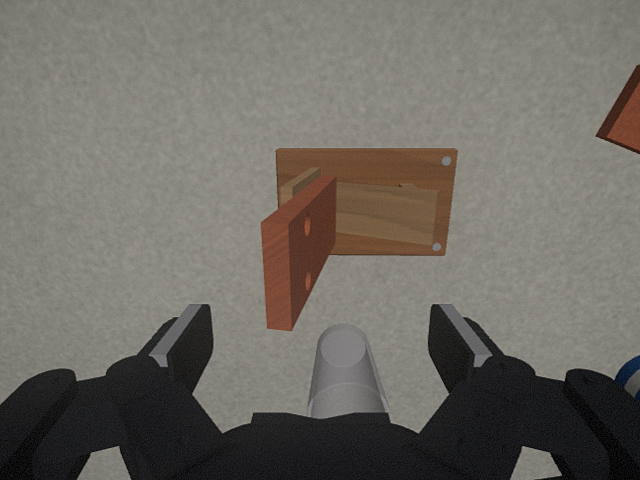

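Call:
carry_out(
  deltas=[
    {"tx": 0.001, "ty": 0, "tz": -0.015, "spin": 0, "fingers": 0},
    {"tx": 0, "ty": 0, "tz": -0.02, "spin": 0, "fingers": 0},
    {"tx": 0, "ty": 0, "tz": -0.012, "spin": 0, "fingers": 0},
    {"tx": 0, "ty": 0, "tz": -0.003, "spin": 0, "fingers": 0},
    {"tx": 0, "ty": 0, "tz": 0, "spin": 0, "fingers": 0},
  ],
)

```text
t: 18.77
eef_pos: [448.5, -245.8, 146.8]
orientation: [2.125, 2.267, -0.083]
force: [-0.5, -0.9, 0.2]
opening: 85.8
```

Run:
```python
from h import *
crp(); im,c=grab("wrist","w20")
```

```text
t 18.77 tcp [ 448.5 -245.8  146.8] toolx [-0.065  0.996 -0.06 ] tooly [ 0.998  0.064 -0.016] z [-0.012 -0.061 -0.998] F [-0.5 -0.9  0.2] op 85.8 q [-0.72 -0.2  -0.35  1.39 -0.05  0.78]
cradle 2.1 -1.7 z 146.8 yaw 3.67
```

View pics/w20.png

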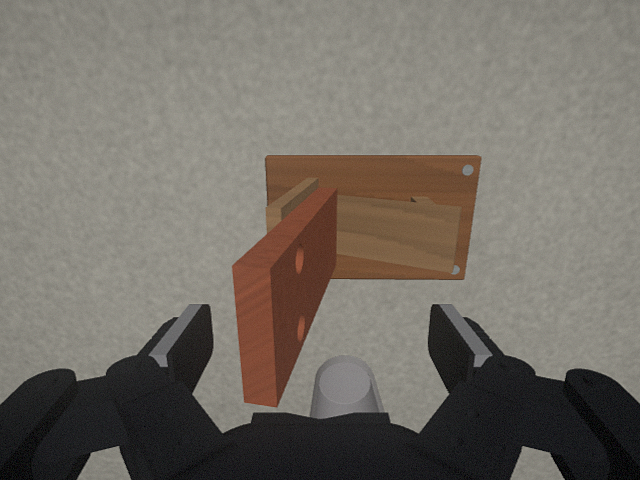

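Call:
carry_out(
  deltas=[
    {"tx": 0, "ty": 0, "tz": 0, "spin": 0, "fingers": 60},
    {"tx": 0, "ty": 0, "tz": 0, "spin": 0, "fingers": 110},
    {"tx": 0, "ty": 0, "tz": 0, "spin": 0, "fingers": 145},
    {"tx": 0, "ty": 0, "tz": 0, "spin": 0, "fingers": 170},
    {"tx": 0, "ty": 0, "tz": 0, "spin": 0, "fingers": 190},
  ],
)

```text
t: 19.45
eef_pos: [449.2, -246.5, 148.5]
orientation: [2.124, 2.265, -0.082]
force: [0.8, 0.0, 0.6]
opening: 22.1
```

Run:
```python
from h import *
crp(); im,c=grab("wrist","w21")
```

```text
t 19.45 tcp [ 449.2 -246.5  148.5] toolx [-0.065  0.996 -0.062] tooly [ 0.998  0.064 -0.014] z [-0.01  -0.063 -0.998] F [0.8 0.  0.6] op 22.1 q [-0.72 -0.2  -0.35  1.39 -0.05  0.78]
cradle 2.7 -2.5 z 148.5 yaw 3.67
```

View pics/w21.png

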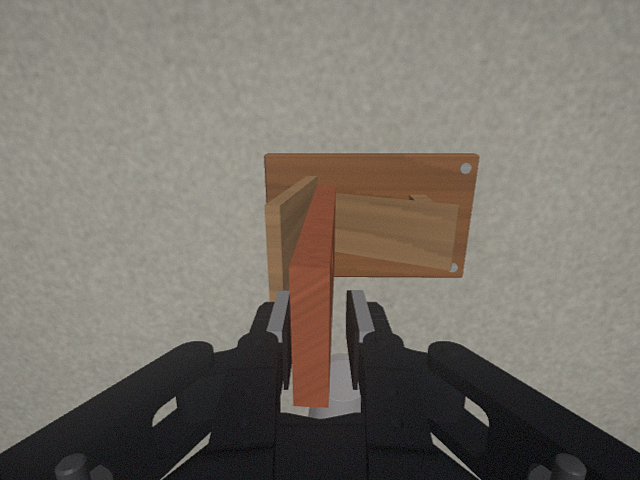

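The robot-side pad has pushed the plaque nearly upright, and it now stands between the pads at columns 292–333. I'll close fully.

Call:
carry_out(
  deltas=[
    {"tx": 0, "ty": 0, "tz": 0, "spin": 0, "fingers": 205},
    {"tx": 0, "ty": 0, "tz": 0, "spin": 0, "fingers": 220},
    {"tx": 0, "ty": 0, "tz": 0, "spin": 0, "fingers": 255},
    {"tx": 0, "ty": 0, "tz": 0, "spin": 0, "fingers": 255},
    {"tx": 0, "ty": 0, "tz": 0, "spin": 0, "fingers": 255},
    {"tx": 0, "ty": 0, "tz": 0, "spin": 0, "fingers": 255},
  ],
)

```text
t: 20.25
eef_pos: [450.1, -246.4, 148.5]
orientation: [2.122, 2.265, -0.08]
force: [1.8, 0.2, -0.7]
opening: 13.0
```

Run:
```python
from h import *
crp(); im,c=grab("wrist","w22")
```

```text
t 20.25 tcp [ 450.1 -246.4  148.5] toolx [-0.065  0.996 -0.062] tooly [ 0.998  0.064 -0.012] z [-0.008 -0.063 -0.998] F [ 1.8  0.2 -0.7] op 13.0 q [-0.72 -0.2  -0.35  1.39 -0.05  0.78]
cradle 3.6 -2.4 z 148.5 yaw 3.69
```

View pics/w22.png

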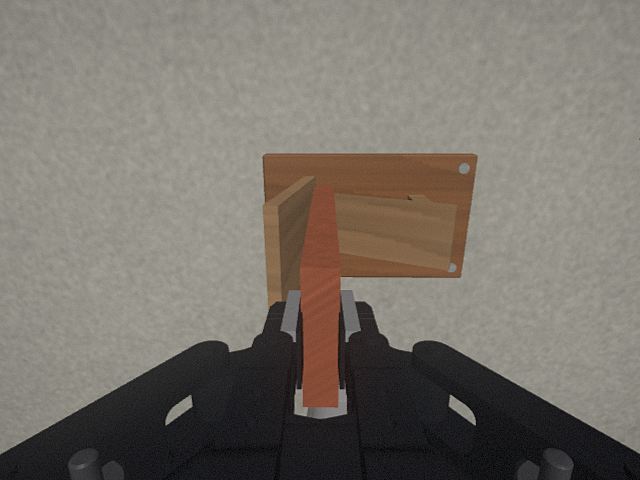

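Run:
```python
from h import *
im=cv2.imread("pics/w22.png"); cv2.imwrite("pics/w22z.png",cv2.resize(im[170:430,270:380],None,fx=2.3*2,fy=2.3,interpolation=cv2.INTER_CUBIC))
c=cal("w22"); s,R=st(); tx=R[:,0].copy(); tx[2]=0; tx/=np.linalg.norm(tx)
for col in (313,325):
    v=cv2.cvtColor(im,cv2.COLOR_BGR2HSV)[:,col,:]; g=im[:,col,2].astype(int); 
    print(col,[(r,im[r,col].tolist()) for r in list(range(258,276,2))+list(range(400,412))])
for z in (166,169,172,175):
    A=onz(c,(320,268),z);B=onz(c,(320,407),z); print(z,((A-B)@tx).round(1),"mid off",((A+B)/2-s["eef_pos"])@tx)
```

```text
t 20.30 tcp [ 450.  -246.3  148.5] toolx [-0.065  0.996 -0.062] tooly [ 0.998  0.064 -0.012] z [-0.008 -0.063 -0.998] F [ 1.1  0.5 -0.1] op 12.8 q [-0.72 -0.2  -0.35  1.39 -0.05  0.78]
313 [(258, [52, 71, 127]), (260, [59, 77, 135]), (262, [59, 79, 135]), (264, [54, 73, 128]), (266, [55, 79, 128]), (268, [54, 78, 135]), (270, [61, 85, 142]), (272, [60, 79, 139]), (274, [58, 78, 135]), (400, [53, 77, 133]), (401, [55, 76, 134]), (402, [53, 76, 134]), (403, [57, 75, 133]), (404, [54, 77, 138]), (405, [53, 78, 136]), (406, [48, 71, 137]), (407, [82, 89, 107]), (408, [91, 89, 91]), (409, [96, 96, 96]), (410, [92, 91, 96]), (411, [95, 98, 100])]
325 [(258, [49, 67, 119]), (260, [52, 78, 134]), (262, [56, 76, 131]), (264, [58, 77, 129]), (266, [52, 72, 123]), (268, [52, 77, 135]), (270, [53, 79, 137]), (272, [58, 82, 141]), (274, [60, 81, 138]), (400, [58, 78, 136]), (401, [58, 76, 134]), (402, [60, 79, 141]), (403, [57, 77, 135]), (404, [52, 77, 141]), (405, [56, 80, 143]), (406, [47, 75, 141]), (407, [106, 109, 130]), (408, [127, 122, 125]), (409, [122, 122, 124]), (410, [125, 122, 125]), (411, [123, 121, 127])]
166 62.7 mid off -4.098536823492726
169 61.1 mid off -2.028761982884112
172 59.6 mid off 0.04101285772453416
175 58.0 mid off 2.11078769833312
```

View pics/w22z.png

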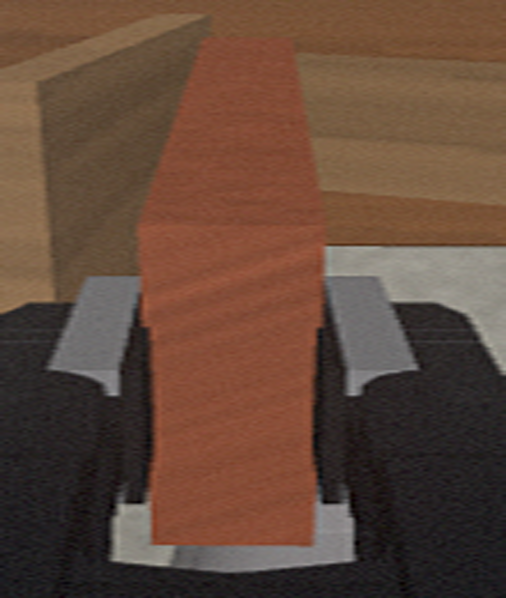

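The top face reads 60 mm wide at z ≈ 172. So the head top is at TCP + 24 mm, the holes are at TCP − 16 mm, and the sideways offset is about 0. I'll lift straight up and carry it to the rack's front.

Call:
carry_out(
  deltas=[
    {"tx": 0, "ty": 0, "tz": 0.008, "spin": 0, "fingers": 255},
    {"tx": 0, "ty": 0, "tz": 0.02, "spin": 0, "fingers": 255},
    {"tx": 0, "ty": 0, "tz": 0.025, "spin": 0, "fingers": 255},
    {"tx": 0, "ty": 0, "tz": 0.025, "spin": 0, "fingers": 255},
    {"tx": 0, "ty": 0, "tz": 0.015, "spin": 0, "fingers": 255},
    {"tx": 0, "ty": 0, "tz": 0, "spin": 0, "fingers": 255},
    {"tx": 0, "ty": 0, "tz": 0, "spin": 0, "fingers": 255},
  ],
)

```text
t: 21.18
eef_pos: [448.2, -246.0, 247.7]
orientation: [2.125, 2.266, -0.084]
force: [-0.0, 0.3, -2.5]
opening: 12.7
```

Run:
```python
from h import *
crp(); im,c=grab("wrist","w23")
```

```text
t 21.18 tcp [ 448.2 -246.   247.7] toolx [-0.065  0.996 -0.062] tooly [ 0.998  0.064 -0.016] z [-0.012 -0.063 -0.998] F [-0.   0.3 -2.5] op 12.7 q [-0.72 -0.19 -0.16  1.57 -0.05  0.78]
cradle 1.8 -1.9 z 247.7 yaw 3.65
```

View pics/w23.png

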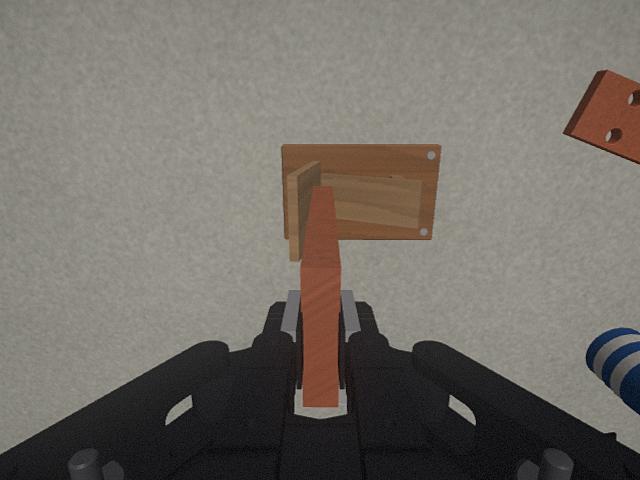

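The plaque is held unchanged in the grip (edges at rows 266 and 407). I'll carry it across to the rack's front.

Call:
carry_out(
  deltas=[
    {"tx": 0, "ty": 0.02, "tz": 0, "spin": -0.02, "fingers": 255},
    {"tx": 0.001, "ty": 0.035, "tz": 0, "spin": -0.02, "fingers": 255},
    {"tx": 0.001, "ty": 0.04, "tz": 0, "spin": -0.02, "fingers": 255},
    {"tx": 0.001, "ty": 0.04, "tz": 0, "spin": -0.02, "fingers": 255},
    {"tx": 0.001, "ty": 0.04, "tz": 0, "spin": -0.02, "fingers": 255},
    {"tx": 0.001, "ty": 0.04, "tz": 0, "spin": -0.02, "fingers": 255},
    {"tx": 0.001, "ty": 0.04, "tz": 0, "spin": -0.02, "fingers": 255},
    {"tx": 0.001, "ty": 0.04, "tz": 0, "spin": -0.02, "fingers": 255},
    {"tx": 0.001, "ty": 0.04, "tz": 0, "spin": -0.02, "fingers": 255},
    {"tx": 0.001, "ty": 0.04, "tz": 0, "spin": -0.02, "fingers": 255},
    {"tx": 0.001, "ty": 0.035, "tz": 0, "spin": -0.02, "fingers": 255},
    {"tx": 0, "ty": 0.025, "tz": 0, "spin": -0.02, "fingers": 255},
    {"tx": 0, "ty": 0.015, "tz": 0, "spin": -0.02, "fingers": 255},
    {"tx": 0, "ty": 0.005, "tz": 0, "spin": 0, "fingers": 255},
    {"tx": 0, "ty": 0, "tz": 0, "spin": 0, "fingers": 255},
  ],
)

```text
t: 23.1
eef_pos: [450.3, 224.1, 232.5]
orientation: [2.426, 1.974, -0.108]
force: [0.1, 0.3, -1.8]
opening: 12.7
```

```bash
cat >> h.py <<'E'
RM=np.array([527.2,234.6,170.]); RY=np.radians(-11.15); RX=np.array([np.cos(RY),np.sin(RY),0]); RYV=np.array([-np.sin(RY),np.cos(RY),0])
def rkp():
    s,R=st(); d=s["eef_pos"]-RM; print("rack x %.1f y %.1f z %.1f"%(d@RX,d@RYV,s["eef_pos"][2]),"yaw",np.degrees(np.arctan2(R[1,1],R[0,1])).round(2)); return s,R
E
python3 - <<'E'
from h import *
rkp(); im,c=grab("wrist","w24")
E
```

```text
t 23.10 tcp [450.3 224.1 232.5] toolx [ 0.202  0.978 -0.061] tooly [ 0.978 -0.204 -0.034] z [-0.046 -0.053 -0.998] F [ 0.1  0.3 -1.8] op 12.7 q [ 0.23 -0.11 -0.11  1.62 -0.04  2.  ]
rack x -73.4 y -25.2 z 232.5 yaw -11.78
```

View pics/w24.png

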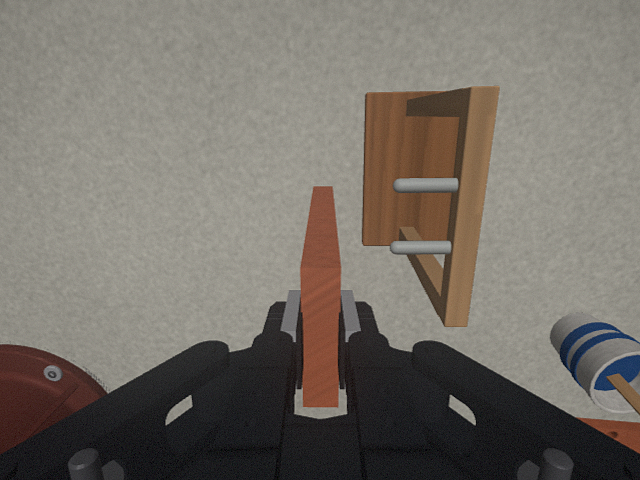

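Run:
```python
from h import *
im=cv2.imread("pics/w24.png"); cv2.imwrite("pics/w24z.png",cv2.resize(im[80:335,350:505],None,fx=2.3*1.5,fy=2.3,interpolation=cv2.INTER_CUBIC))
```

```text
(no output)
```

View pics/w24z.png

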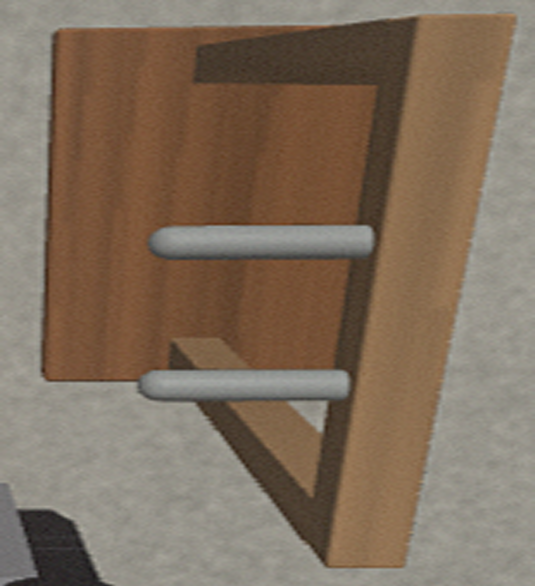

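Run:
```python
from h import *
c=cal("w24"); f=lambda x,y:(x/3.45+350,y/2.3+80)
W=lambda x,y,z: onz(c,f(x,y),z)
A0,A1,B0,B1=W(150,243,170),W(375,242,170),W(138,386,170),W(350,386,170)
F0,F1=W(417,17,177),W(328,567,177)
for n,p in dict(Atip=A0,Aroot=A1,Btip=B0,Broot=B1,F0=F0,F1=F1).items(): print(n,p.round(1),((p-RM)@RX).round(1),((p-RM)@RYV).round(1))
d=F0-F1; print(np.linalg.norm(d),np.degrees(np.arctan2(-d[0],d[1])))
s,R=st(); 
# plaque top face
tx=R[:,0].copy();tx[2]=0;tx/=np.linalg.norm(tx)
for z in (253.5,255,256.5,258):
    A=onz(c,(320.5,266.5),z);B=onz(c,(320.5,406.5),z); print(z,((A-B)@tx).round(1),"mid off",((A+B)/2-s["eef_pos"])@tx,"x off",((A+B)/2-s["eef_pos"])@RX)
```

```text
Atip [496.9 258.  170. ] -34.2 17.1
Aroot [531.5 251.2 170. ] 1.0 17.1
Btip [489.9 222.5 170. ] -34.2 -19.1
Broot [524.5 215.7 170. ] 1.0 -19.1
F0 [539.  299.2 177. ] -1.0 65.6
F1 [514.5 168.9 177. ] 0.2 -67.0
132.60328955823803 -10.639637440411239
t 23.15 tcp [450.3 223.9 232.6] toolx [ 0.202  0.977 -0.061] tooly [ 0.978 -0.204 -0.034] z [-0.046 -0.053 -0.998] F [-0.2 -0.3 -2.3] op 13.0 q [ 0.23 -0.11 -0.11  1.62 -0.04  2.  ]
253.5 61.1 mid off -0.8148906957966685 x off 1.5404079609985044
255 60.4 mid off 0.21285122786528962 x off 1.602349932117338
256.5 59.6 mid off 1.2405931515273032 x off 1.6642919032361605
258 58.8 mid off 2.268335075189312 x off 1.7262338743550998
```

Relative to my earlier rack estimate, the pins sit at y = +17.1 and −19.1, so their middle is at −1 mm. I'll move to the standoff in front of the pins at pin height.

Call:
carry_out(
  deltas=[
    {"tx": 0.006, "ty": 0.007, "tz": 0, "spin": 0.012, "fingers": 255},
    {"tx": 0.006, "ty": 0.007, "tz": -0.005, "spin": 0, "fingers": 255},
    {"tx": 0.004, "ty": 0.006, "tz": -0.015, "spin": 0, "fingers": 255},
    {"tx": 0, "ty": 0, "tz": -0.015, "spin": 0, "fingers": 255},
    {"tx": 0, "ty": 0, "tz": -0.006, "spin": 0, "fingers": 255},
    {"tx": 0, "ty": 0, "tz": 0, "spin": 0, "fingers": 255},
    {"tx": 0, "ty": 0, "tz": 0, "spin": 0, "fingers": 255},
  ],
)

```text
t: 24.02
eef_pos: [467.2, 243.7, 187.5]
orientation: [2.415, 1.988, -0.111]
force: [0.0, -0.1, -1.6]
opening: 12.8
```

Run:
```python
from h import *
rkp(); im,c=grab("wrist","w25")
cv2.imwrite("pics/w25z.png",cv2.resize(im[80:420,280:500],None,fx=3.4,fy=1.75,interpolation=cv2.INTER_CUBIC))
```

```text
t 24.02 tcp [467.2 243.7 187.5] toolx [ 0.191  0.98  -0.062] tooly [ 0.98  -0.193 -0.036] z [-0.047 -0.054 -0.997] F [ 0.  -0.1 -1.6] op 12.8 q [ 0.26 -0.04 -0.13  1.54 -0.04  2.02]
rack x -60.6 y -2.7 z 187.5 yaw -11.16
```

View pics/w25.png

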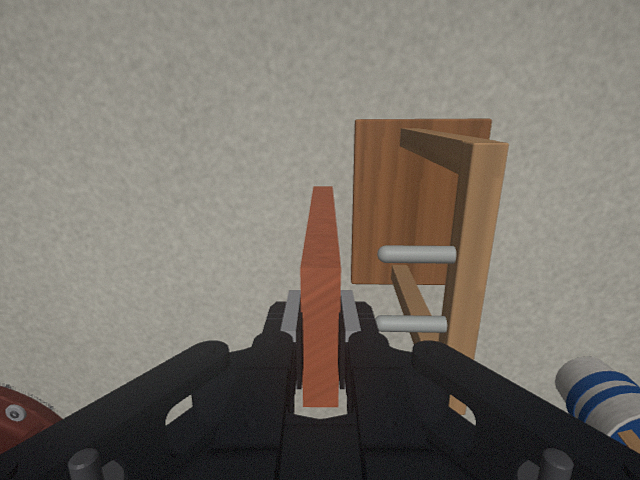

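```bash
cat >> h.py <<'E'
def pins(im,c,rngs,z=170):
    out=[]
    for (r0,r1,c0,c1) in rngs:
        hsv=cv2.cvtColor(im,cv2.COLOR_BGR2HSV)[r0:r1,c0:c1]; m=((hsv[...,1]<30)&(hsv[...,2]>100)).astype(np.uint8)
        n,l,stt,cen=cv2.connectedComponentsWithStats(m); i=1+np.argmax(stt[1:,4]); ys,xs=np.where(l==i)
        p=np.polyfit(xs+c0,ys+r0,1) if len(xs)>10 else None
        print("pin bbox",stt[i][:4]+np.array([c0,r0,0,0]),"center",cen[i]+[c0,r0])
        cc=cen[i]+[c0,r0]; P=onz(c,cc,z); out.append(P); print(P.round(1),"rack",((P-RM)@RX).round(1),((P-RM)@RYV).round(1))
    return out
E
python3 - <<'E'
from h import *
im=cv2.imread("pics/w25.png"); c=cal("w25")
a,b=pins(im,c,[(240,268,385,440),(312,336,390,432)])
print("mid y",(((a+b)/2-RM)@RYV))
s,R=rkp(); tx=R[:,0].copy();tx[2]=0;tx/=np.linalg.norm(tx)
hsv=cv2.cvtColor(im,cv2.COLOR_BGR2HSV); col=hsv[:,320]; 
z=s["eef_pos"][2]+24
A=onz(c,(320.5,266.5),z);B=onz(c,(320.5,406.5),z); print("plaque",((A-RM)@RYV),((B-RM)@RYV),(((A+B)/2-RM)@RYV))
E
```

```text
pin bbox [385 246  55  16] center [412.03026634 253.00968523]
[511.9 255.7 170. ] rack -19.1 17.8
pin bbox [390 312  42  20] center [409.41520468 322.27777778]
[506.7 220.3 170. ] rack -17.4 -18.0
mid y -0.11434689134354266
t 24.07 tcp [467.2 243.7 187.5] toolx [ 0.191  0.98  -0.062] tooly [ 0.98  -0.193 -0.036] z [-0.047 -0.054 -0.997] F [-0.3 -0.2 -2.8] op 12.6 q [ 0.26 -0.04 -0.13  1.54 -0.04  2.02]
rack x -60.6 y -2.6 z 187.5 yaw -11.16
plaque 28.220571599973173 -31.337234975453327 -1.558331687740072
```

Call:
carry_out(
  deltas=[
    {"tx": 0.0052, "ty": -0.0001, "tz": -0.001, "spin": 0, "fingers": 255},
    {"tx": 0.005, "ty": -0.001, "tz": 0, "spin": 0, "fingers": 255},
    {"tx": 0.004, "ty": -0.0008, "tz": 0, "spin": 0, "fingers": 255},
    {"tx": 0, "ty": 0, "tz": 0, "spin": 0, "fingers": 255},
  ],
)

```text
t: 24.58
eef_pos: [483.3, 241.6, 187.5]
orientation: [2.415, 1.987, -0.108]
force: [0.5, -0.3, -2.9]
opening: 12.9
```

Run:
```python
from h import *
rkp(); im,c=grab("wrist","w26")
cv2.imwrite("pics/w26z.png",cv2.resize(im[180:420,280:500],None,fx=3.4,fy=2.4,interpolation=cv2.INTER_CUBIC))
```

```text
t 24.57 tcp [483.3 241.6 187.5] toolx [ 0.191  0.98  -0.061] tooly [ 0.98  -0.194 -0.034] z [-0.045 -0.054 -0.998] F [ 0.5 -0.3 -2.9] op 12.9 q [ 0.25  0.   -0.09  1.54 -0.04  2.01]
rack x -44.5 y -1.6 z 187.5 yaw -11.18
```

View pics/w26z.png

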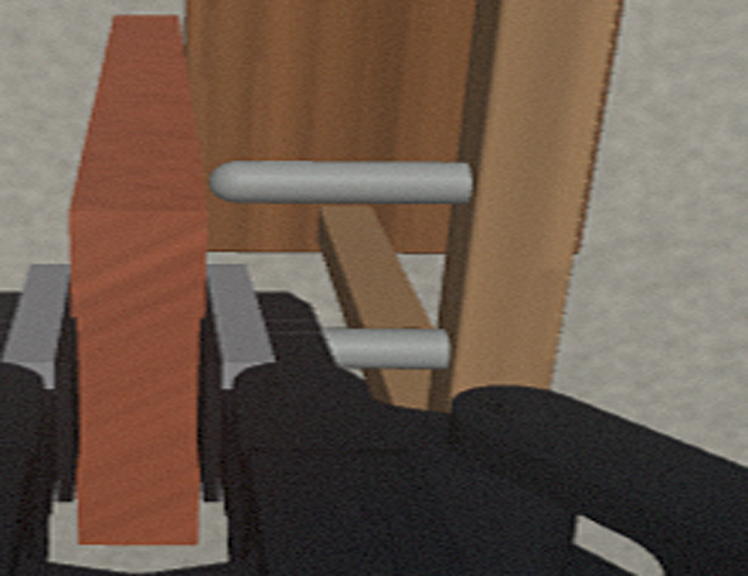

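Run:
```python
from h import *
c=cal("w26"); f=lambda x,y:(x/3.4+280,y/2.4+180)
for n,(p,z) in dict(A=((340,182.5),170),B=((400,348),170),Atip=((210,182),170),eL=((140,210),211),eR=((140,544),211)).items():
    P=onz(c,f(*p),z); print(n,P.round(1),((P-RM)@RX).round(1),((P-RM)@RYV).round(2))
for z in (209,210,211,212):
  P=onz(c,f(140,210),z);Q=onz(c,f(140,544),z);print(z,(P-Q)@RYV,((P+Q)/2-RM)@RYV)
```

```text
A [513.8 254.7 170. ] -17.1 17.15
B [517.1 217.6 170. ] -6.6 -18.65
Atip [496.7 258.  170. ] -34.4 17.04
eL [491.  270.9 211. ] -42.5 28.65
eR [479.5 212.5 211. ] -42.5 -30.89
209 60.58267120669309 -2.491556993726944
210 60.0618502349686 -1.8041618747941501
211 59.54102926324411 -1.116766755861384
212 59.020208291519594 -0.42937163692857944
```

The pin middle is at y = −0.75 and the plaque middle at about −1.2, with the hole height at about 170.3. That is lined up, so I'll go in slowly.

Call:
carry_out(
  deltas=[
    {"tx": 0.004, "ty": -0.0006, "tz": 0, "spin": 0, "fingers": 255},
    {"tx": 0.004, "ty": -0.0007, "tz": 0, "spin": 0, "fingers": 255},
    {"tx": 0.003, "ty": -0.0006, "tz": 0, "spin": 0, "fingers": 255},
  ],
)

```text
t: 25.0
eef_pos: [494.6, 239.8, 187.6]
orientation: [2.414, 1.987, -0.108]
force: [0.5, 0.5, -3.2]
opening: 12.9
```

Run:
```python
from h import *
rkp(); im,c=grab("wrist","w27")
cv2.imwrite("pics/w27z.png",cv2.resize(im[180:420,280:500],None,fx=3.4,fy=2.4,interpolation=cv2.INTER_CUBIC))
```

```text
t 25.00 tcp [494.6 239.8 187.6] toolx [ 0.191  0.98  -0.061] tooly [ 0.981 -0.193 -0.034] z [-0.045 -0.054 -0.998] F [ 0.5  0.5 -3.2] op 12.9 q [ 0.24  0.03 -0.06  1.54 -0.04  2.  ]
rack x -33.0 y -1.2 z 187.6 yaw -11.15
```

View pics/w27z.png

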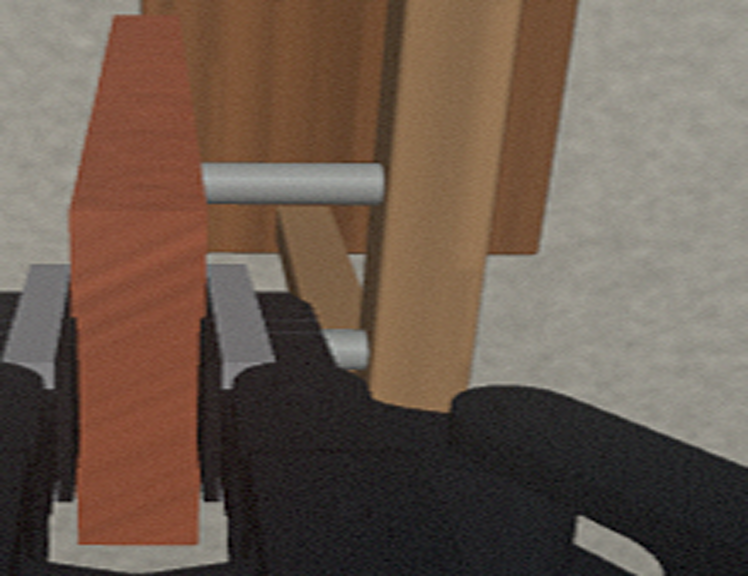

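The pins are in the holes with no added force. I'll continue to the crossbar.

Call:
carry_out(
  deltas=[
    {"tx": 0.004, "ty": -0.0007, "tz": 0, "spin": 0, "fingers": 255},
    {"tx": 0.005, "ty": -0.001, "tz": 0, "spin": 0, "fingers": 255},
    {"tx": 0.004, "ty": -0.0008, "tz": 0, "spin": 0, "fingers": 255},
    {"tx": 0.003, "ty": -0.0006, "tz": 0, "spin": 0, "fingers": 255},
  ],
)

```text
t: 25.55
eef_pos: [512.0, 236.3, 187.5]
orientation: [2.415, 1.987, -0.108]
force: [-0.4, -0.2, -2.8]
opening: 13.3
```

Run:
```python
from h import *
rkp(); im,c=grab("wrist","w28")
cv2.imwrite("pics/w28z.png",cv2.resize(im[180:420,280:500],None,fx=3.4,fy=2.4,interpolation=cv2.INTER_CUBIC))
```

```text
t 25.55 tcp [512.  236.3 187.5] toolx [ 0.191  0.98  -0.061] tooly [ 0.981 -0.194 -0.034] z [-0.045 -0.054 -0.998] F [-0.4 -0.2 -2.8] op 13.3 q [ 0.22  0.07 -0.02  1.54 -0.04  1.99]
rack x -15.3 y -1.3 z 187.5 yaw -11.16
```

View pics/w28z.png

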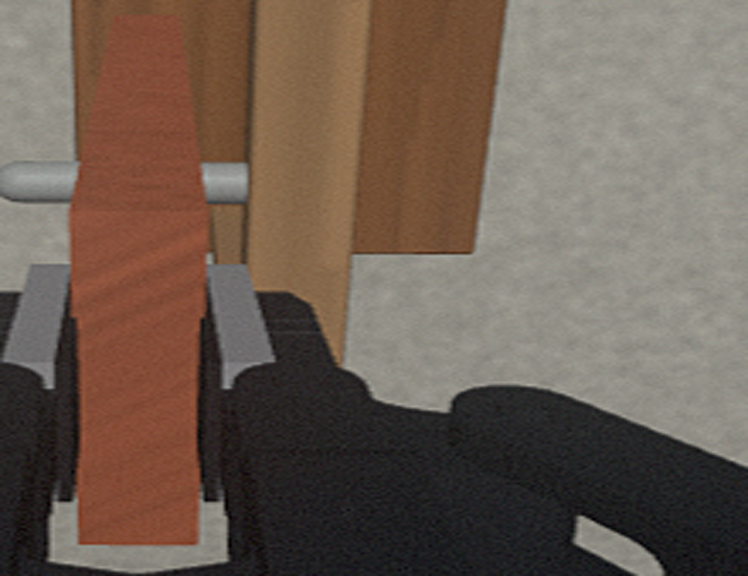

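Call:
carry_out(
  deltas=[
    {"tx": 0.003, "ty": -0.0006, "tz": 0, "spin": 0, "fingers": 255},
    {"tx": 0.002, "ty": -0.0004, "tz": 0, "spin": 0, "fingers": 255},
    {"tx": 0.002, "ty": -0.0003, "tz": 0, "spin": 0, "fingers": 255},
  ],
)

```text
t: 25.98
eef_pos: [518.8, 235.0, 187.4]
orientation: [2.415, 1.988, -0.11]
force: [-9.2, 0.5, 1.9]
opening: 12.5
```

Run:
```python
from h import *
rkp(); im,c=grab("wrist","w29")
cv2.imwrite("pics/w29z.png",cv2.resize(im[180:420,280:500],None,fx=3.4,fy=2.4,interpolation=cv2.INTER_CUBIC))
```

```text
t 25.98 tcp [518.8 235.  187.4] toolx [ 0.191  0.98  -0.061] tooly [ 0.98  -0.193 -0.035] z [-0.047 -0.053 -0.997] F [-9.2  0.5  1.9] op 12.5 q [ 0.22  0.09  0.    1.54 -0.04  1.98]
rack x -8.4 y -1.3 z 187.4 yaw -11.15
```

View pics/w29z.png

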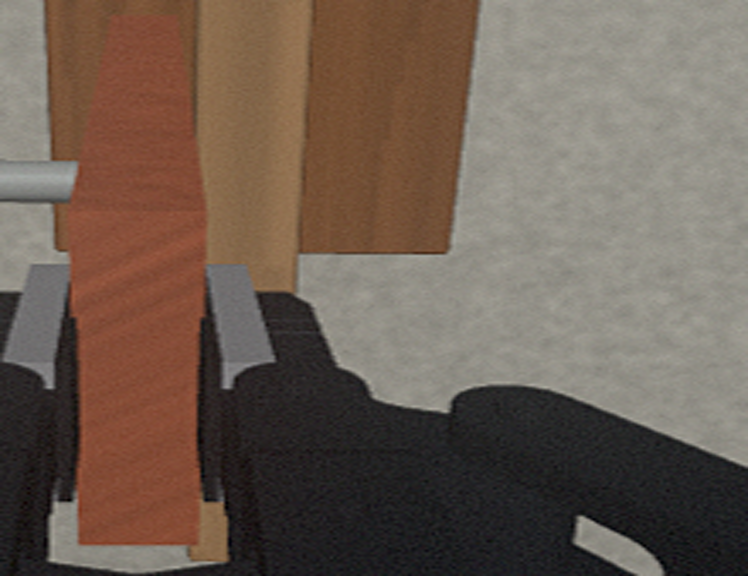

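The plaque's back touches the crossbar (−9 N). I'll lower it onto the pins.

Call:
carry_out(
  deltas=[
    {"tx": -0.0005, "ty": 0, "tz": -0.0015, "spin": 0, "fingers": 255},
    {"tx": 0, "ty": 0, "tz": -0.0015, "spin": 0, "fingers": 255},
  ],
)

```text
t: 26.28
eef_pos: [518.3, 235.0, 184.3]
orientation: [2.415, 1.988, -0.11]
force: [0.2, 0.1, -2.6]
opening: 13.0
```

Run:
```python
from h import *
rkp()
```

```text
t 26.27 tcp [518.3 235.  184.3] toolx [ 0.191  0.98  -0.061] tooly [ 0.981 -0.193 -0.036] z [-0.047 -0.053 -0.997] F [ 0.2  0.1 -2.6] op 13.0 q [ 0.22  0.09 -0.01  1.53 -0.04  1.98]
rack x -8.8 y -1.3 z 184.3 yaw -11.15
```

Call:
carry_out(
  deltas=[
    {"tx": 0, "ty": 0, "tz": -0.001, "spin": 0, "fingers": 255},
    {"tx": 0, "ty": 0, "tz": -0.001, "spin": 0, "fingers": 255},
  ],
)

```text
t: 26.52
eef_pos: [518.5, 235.1, 183.7]
orientation: [2.415, 1.988, -0.108]
force: [-4.4, -0.7, 8.4]
opening: 12.7
```

Run:
```python
from h import *
rkp()
```

```text
t 26.52 tcp [518.5 235.1 183.7] toolx [ 0.191  0.98  -0.061] tooly [ 0.981 -0.193 -0.034] z [-0.045 -0.053 -0.998] F [-4.4 -0.7  8.4] op 12.7 q [ 0.22  0.09 -0.01  1.53 -0.04  1.98]
rack x -8.7 y -1.2 z 183.7 yaw -11.14
```

The plaque now rests on the pins: the vertical force went from −2.6 to +8.4 N, and the contact height matches the geometry. I'll open slowly, rise clear and look.

Call:
carry_out(
  deltas=[
    {"tx": 0, "ty": 0, "tz": 0.0005, "spin": 0, "fingers": 205},
    {"tx": 0, "ty": 0, "tz": 0, "spin": 0, "fingers": 190},
    {"tx": 0, "ty": 0, "tz": 0, "spin": 0, "fingers": 160},
    {"tx": 0, "ty": 0, "tz": 0, "spin": 0, "fingers": 130},
    {"tx": 0, "ty": 0, "tz": 0, "spin": 0, "fingers": 120},
  ],
)

```text
t: 27.15
eef_pos: [519.2, 235.1, 184.6]
orientation: [2.414, 1.987, -0.105]
force: [-0.1, 0.4, 0.2]
opening: 45.1
```

Run:
```python
from h import *
rkp(); grab("wrist","w30")
```

```text
t 27.15 tcp [519.2 235.1 184.6] toolx [ 0.191  0.98  -0.06 ] tooly [ 0.981 -0.193 -0.033] z [-0.044 -0.053 -0.998] F [-0.1  0.4  0.2] op 45.1 q [ 0.22  0.09 -0.01  1.53 -0.04  1.98]
rack x -8.0 y -1.1 z 184.6 yaw -11.15
```

View pics/w30.png

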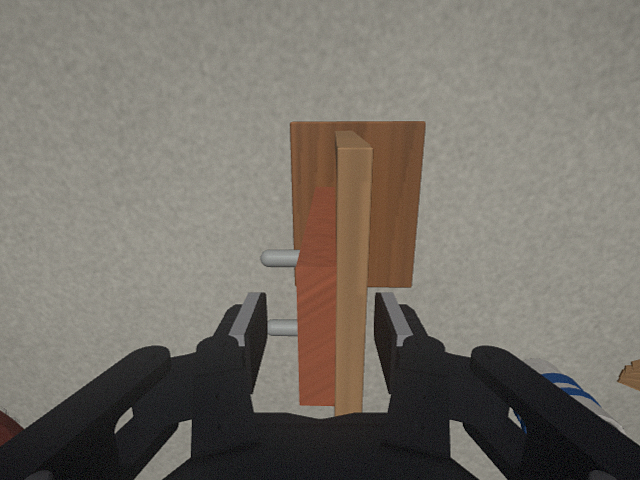

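The plaque hangs on both pins against the bar, clear of both fingers. I'll go straight up.

Call:
carry_out(
  deltas=[
    {"tx": 0, "ty": 0, "tz": 0.01, "spin": 0, "fingers": 100},
    {"tx": 0, "ty": 0, "tz": 0.02, "spin": 0, "fingers": 100},
    {"tx": 0, "ty": 0, "tz": 0.03, "spin": 0, "fingers": 100},
    {"tx": 0, "ty": 0, "tz": 0.03, "spin": 0, "fingers": 100},
    {"tx": 0, "ty": 0, "tz": 0.02, "spin": 0, "fingers": 100},
    {"tx": 0, "ty": 0, "tz": 0, "spin": 0, "fingers": 100},
    {"tx": 0, "ty": 0, "tz": 0, "spin": 0, "fingers": 100},
  ],
)

```text
t: 28.08
eef_pos: [519.3, 235.1, 304.9]
orientation: [2.413, 1.985, -0.098]
force: [0.7, -0.2, -0.9]
opening: 52.0
```

Run:
```python
from h import *
rkp(); im,c=grab("wrist","w31"); im2,_=grab("scene","s31"); im3,_=grab("top","t31")
cv2.imwrite("pics/s31z.png",cv2.resize(im2[200:360,340:540],None,fx=3.6,fy=3.6,interpolation=cv2.INTER_CUBIC))
```

```text
t 28.07 tcp [519.3 235.1 304.9] toolx [ 0.191  0.98  -0.058] tooly [ 0.981 -0.193 -0.028] z [-0.038 -0.052 -0.998] F [ 0.7 -0.2 -0.9] op 52.0 q [ 0.22  0.12  0.24  1.75 -0.04  1.98]
rack x -7.8 y -1.0 z 304.9 yaw -11.14
```

View pics/w31.png

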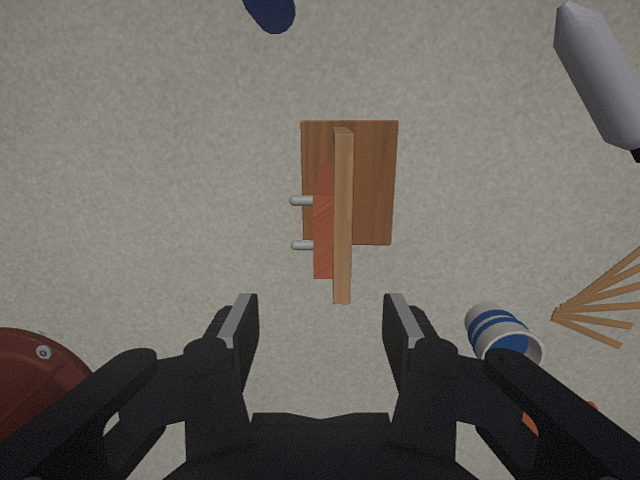

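View pics/s31z.png

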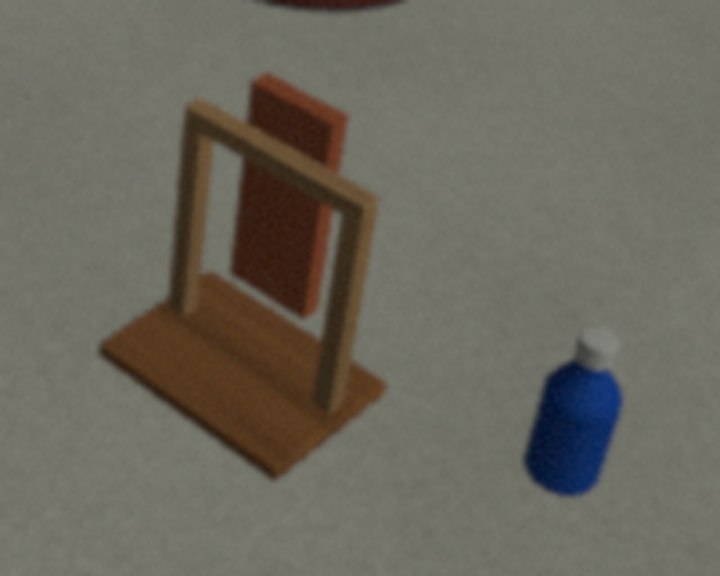

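View pics/t31.png

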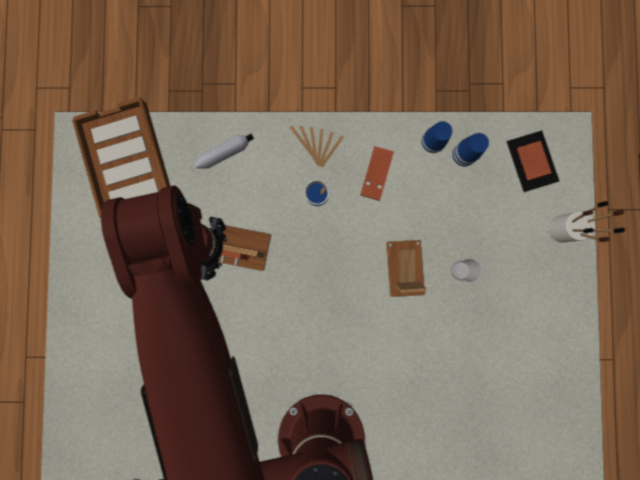

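The plaque hangs flush against the bar with both pins through it. The cup, bottle and tumbler are where they started. One numeric check of the sideways and back position before I hand in.

Run:
```python
from h import *
c=cal("w31"); im=cv2.imread("pics/w31.png"); cv2.imwrite("pics/w31z.png",cv2.resize(im[110:310,280:410],None,fx=5,fy=3,interpolation=cv2.INTER_CUBIC))
hsv=cv2.cvtColor(im,cv2.COLOR_BGR2HSV); m=cv2.inRange(hsv,(0,140,80),(12,255,255)); 
r=[i for i in range(150,300) if m[i,318:330].mean()>128]; print(r[0],r[-1])
```

```text
166 278
```

View pics/w31z.png

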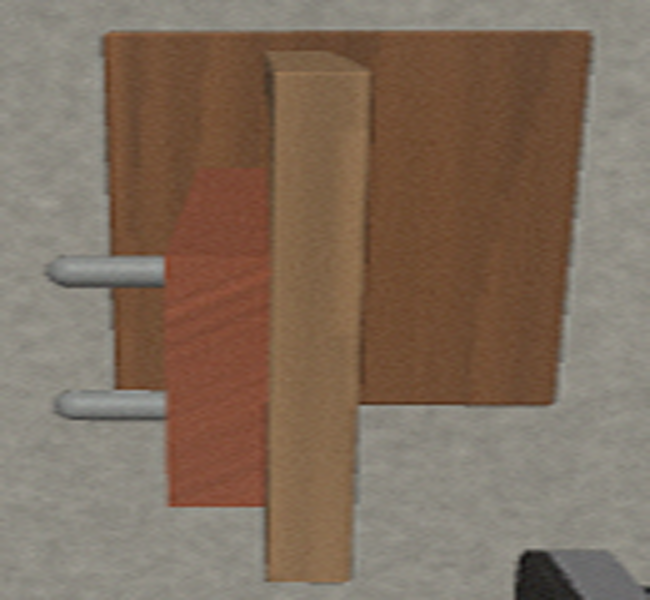

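Run:
```python
from h import *
from rig import hand_in
c=cal("w31"); f=lambda x,y:(x/5+280,y/3+110)
g=lambda x,y,z:[((onz(c,f(x,y),z)-RM)@v).round(1) for v in (RX,RYV)]
print("pins",g(110,271,170),g(110,405,170)); print("plaque top",g(166,255,207),g(168,506,207)); print("bar",g(273,72,177),g(266,580,177))
print(hand_in())
```

```text
pins [np.float64(-24.6), np.float64(17.2)] [np.float64(-25.2), np.float64(-18.8)]
plaque top [np.float64(-14.3), np.float64(29.0)] [np.float64(-14.4), np.float64(-31.0)]
bar [np.float64(-0.5), np.float64(65.9)] [np.float64(0.0), np.float64(-66.7)]
the job is handed in; nothing more can be done
None
```

I completed the full sequence and handed the job in at about 28 s of the 72 s allowed. The hand-in reports no verdict, so the results below are my own measurements.

1. **Low rest:** I laid the plaque down and let go. Its foot settled about 9 mm up the rest from the trough line. Pressing down did not turn it in the grip, so I let the foot drop the last few centimetres between loosely opened fingers.
2. **Steep rest:** I pushed the head up with the shut fingers along a rising arc. It fell onto the steep rest at about 100°, with the fingers clear of it.
3. **Rack:** I took it again by its faces, slid it onto both pins until its back touched the crossbar, lowered it onto the pins, let go and rose clear.

**Final position, from the last wrist picture:**

| Check | Measured | Allowed |
|---|---|---|
| Sideways offset of the plaque from the pins' middle | about 0.2 mm | 6 mm |
| Back of the plaque against the crossbar | flush (front face 14.3 mm in front of the bar, plaque 14 mm thick) | within 6 mm |
| Square to the rack | front edge parallel to the bar within about 0.5° | about 7° |

- **Not measured:** I did not measure hanging height or upright angle separately. The height rests on the force reading when it settled on the pins, which came at the expected height.
- **Bystanders:** the cup and tumbler looked unmoved in the top view. The bottle was hidden by the arm there but stood upright in the scene view.
- **Disagreements:** the two wrist views of the rack differed by about 1 mm sideways, within the holes' clearance. The tool also drifted up to about 4° in tilt during the moves, which did not affect the hang.

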